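Load the stone polisher with a scoop and set it running

TASK

Use the metal scoop to move at least three of the four rough stones from the cream tray into the orange bowl of the polisher: never touch the stones with the gripper, and spill none, so any that are left over stay in the tray. Lay the scoop flat on its plywood board again, and once the stones are loaded set the polisher's red-tipped speed lever to the middle, green mark (standing straight up). Leave the other things on the table where they are.

Things in the scene. Friction and masses are not known exactly. Their poses are not given: they have to be found in the camera images.
- scoop: loose steel hand scoop, 0.2 kg, flat on the board. Origin: centre of the pan's underside; x to the open lip, z up. Pan 85 (x) x 74 (y), sheet 2 thick, no front wall; side walls 34 high (24 in the front 28), back wall 36. Level wooden handle above and behind: bar 22 wide (y) x 24 high, x -60 to -160, its centre line 68 above the pan's underside
- scoop_grip (a point): centre of the handle at the best place to grip, 95 behind the scoop's origin and 68 above its underside
- scoop_lip (a point): middle of the pan's front edge, 42.5 ahead of the scoop's origin, at the underside
- board: fixed plywood board where the scoop belongs, 240 (x) x 150 (y) x 6 thick; origin: centre of the underside, top at 6
- tray: fixed cream open tray, 249 (x) x 102 (y), inside 92 wide, 5 thick; x along its length, +x away from the robot. Flat floor, 5 above the table, from x -115 (near wall, 34 high) to +95; there a 45 degree slope rises to a height of 34 at x +124, where the upright end wall stands, 60 high; side walls 42 high. Origin: on the table under the middle. Stones start on the floor between x -15 and +95
- stone0: loose rough stone, a faceted grey-green or pale lump about 25 across and 19 high, with rounded lower and upper edges, 22 g; origin: centre of its underside as it lies at the start (it may turn over)
- stone1: loose rough stone, a faceted grey-green or pale lump about 25 across and 19 high, with rounded lower and upper edges, 22 g; origin: centre of its underside as it lies at the start (it may turn over)
- stone2: loose rough stone, a faceted grey-green or pale lump about 25 across and 19 high, with rounded lower and upper edges, 22 g; origin: centre of its underside as it lies at the start (it may turn over)
- stone3: loose rough stone, a faceted grey-green or pale lump about 25 across and 19 high, with rounded lower and upper edges, 22 g; origin: centre of its underside as it lies at the start (it may turn over)
- tumbler: fixed polishing machine: blue base, round orange open bowl, outside diameter 200, 5 wall, rim 120 above the table, inner floor 46 above it; origin: on the table under the bowl's centre. On its -x side a blue control box (110 wide in y, top at 30, centre at x -150) bears the speed lever on a grey block 25 high
- bowl_floor (a point): centre of the bowl's inner floor, 46 above the table (flat floor radius about 73, wall radius 95 inside); axes as the tumbler's
- bowl_rim (a point): centre of the bowl's mouth, at rim height, 120 above the table
- speed_lever (a joint): angle of the speed lever, rad: 0 = off, leaning 0.7 from upright towards the tumbler's -y side; 0.7 = straight up at the green mark; 1.4 = leaning to +y (red mark). Stiff, stays where it is left. Starts near off
- speed_lever_tip (a point): centre of the lever's red ball (diameter 26) on a steel rod of diameter 10. The ball is 80 from the pivot; the pivot lies at x -150, y 0, z 52 in the tumbler's frame, and the lever swings in the tumbler's y-z plane
- rasp: bystander: rasp with a wooden handle, 205 long, 24 high, lying along its x
- brush: bystander: dusting brush, 200 long, 20 high, lying along its x
- mallet: bystander: wooden mallet, 240 long, 26 high, lying along its x
- wax_tin: bystander: brass-coloured tin, diameter 48, 22 high
- sanding_block: bystander: cork sanding block with a red face, 70 x 42 x 26
- oil_jar: bystander: amber jar, diameter 60, 85 high

How it is judged:
By the outcome, as a careful person would: the job done as asked, in the order asked, and still so for the second after the job is handed in, with the robot touching nothing.
It also fails if it takes over 72 s, if anything falls off the work surface, if the arm or the gripper's body presses on something with over 40 N, if the wrist force passes 120 N, or if a joint passes its speed limit or range.

ROBOT

A 6-joint arm with a two-finger parallel gripper is mounted at the origin on the work surface. World frame = base frame: x ahead of the robot, y to its left, z up, the work surface at z = 0. Lengths are in m, angles in rad, forces in N, time in s.
With the tool pointing down it reaches from about 0.275 to 0.85 m from the base axis. Payload 5.2 kg.
Tool frame: the origin (TCP) lies midway between the tips of the shut fingers; the grasp point (between the pads) lies 19 mm behind it; z points along the fingers, y is the line along which they close (so a half turn about z gives the same grasp; the last joint's range is limited). The gripper opens to 85 mm and grips with 20 to 120 N. Pads are 22 mm wide; open, the fingers measure 114 mm over their backs; the gripper's body (76 mm by 85 mm) begins 54 mm behind the grasp point. The pads swing forward as they close: fully open they stand 13 mm farther back than shut.
Start: joints at [1.017, 0.259, 1.535, -0, 1.348, -0.203], TCP at [0.189, 0.517, 0.194] pointing down, gripper open.
Joint ranges: [-3.14, 3.14], [-0.91, 2.08], [0.19, 2.58], [-1.22, 4.36], [0.22, 2.71], [-3.12, 3.12]. Speed limits (rad/s): [2.57, 2.57, 3.14, 3.14, 3.14, 3.14].

INTERFACE

Orientations are given as a 3x3 rotation matrix whose columns are the frame's x, y, z axes.
In Python, from rig import robot gives the robot as it stands.
- The arm moves only by the tool servo_tool, never from a script. Its arguments are lists of equal length, an entry for each row: "dp": the shift along the tool's x, y, z each as a share of 0.025 m, from -1 to 1, a list of three; "rot": the turn, a rotation vector about the tool's x, y, z each as a share of 0.12 rad, from -1 to 1, a list of three; "jaw": the opening, from -1 (shut) to 1 (fully open). In form: {"dp": [[tx, ty, tz], ...], "rot": [[rx, ry, rz], ...], "jaw": [jaw, ...]}. A call has 1 to 20 rows; each row shifts and turns the commanded pose from where the row before left it, along the tool's axes as they then stand; what a row does not reach is not made up. A row lasts 1/8 s, in which the tool goes at most 62.5 mm and 10.7 degrees, less where a joint would pass 70% of its speed; a pose out of reach is approached as far as the arm can. A call with a number of a shift or a turn outside -1 to 1 is refused whole. A call with a gripper value outside its range is refused whole. The fingers move at their own pace and stop on an object; "force" is the grip in N (left out, the last holds). Time passes only in rows, so rows that do not move let the fingers close. It gives the time, the measured TCP pose, the force, the opening and the grip force at its end, in the units of the state.
- robot.read_state(): the state, without advancing time (a new reading comes with each control period).
- robot.capture(name): name is "scene" or "top" or "wrist"; returns a dict with "image" (420x560x3 uint8, red, green, blue), "fovy" (degrees; the focal length in pixels is half the picture's height over the tangent of half this angle, whatever the lens; pixels are square), "cx", "cy" (the principal point, pixels), "rvec" (rotation vector, rad) and "tvec" (3), from world to camera coordinates, as OpenCV has them. Camera axes: x right, y down, z forward; pixel columns grow to the right and rows downward; lengths in m; the calibration is good to about 2 mm. A picture is of the moment at which its call begins. There is no depth.
- robot.job_done(): hands the job in; it is judged then, once.
Trained networks look in the newest picture that a camera, given by its name, has taken for a name from the list of things; names that differ only in an ending like _2 or _b are one class to them, and where a whole thing is asked for, a point or a joint stands for the part that bears it (a point fixed in the world has none). Each returns a list of dicts, best first, with "p" (0 to 1); they miss things now and then, are a little off and sometimes report something else, mostly with a low value. They report only what shows in the picture. A call takes as long as a camera call.
- robot.search_frame(name, camera): "at" ([column, row] as shares, 0 to 1, of the picture: columns of its width, rows of its height, amid what is visible of it).
- robot.tip_of(name, camera): "at" ([column, row] as shares, 0 to 1, of the picture: columns of its width, rows of its height: a listed point, or the origin of a listed thing).
The state is a dict: "time_s": time; "joint_pos": joint angles; "qd": joint speeds; "effort": joint torques, N m; "eef_pos": TCP position; "tool_rot": TCP orientation; "wrist_force": force on the tool from outside, world axes, zero at the start; "wrist_torque": the same for the moment, N m; "grip_width": opening from 0.0 (shut) to 1.0 (fully open); "grasp_force": force on a finger pad.
Only numpy, scipy, OpenCV 4.12 (cv2) and the standard library are available. Lean on these libraries where they do the work, as an engineer would, in place of code of your own. Each camera call takes 0.05 s, during which the arm holds its last target. There are 200 camera calls.

## Working session

There is one attempt and no reset: what is moved stays moved. The work goes in short steps, Python scripts to look and compute and a tool call to move; the robot and the scene stay as the last step left them, time stands still between calls to the robot, and variables do not carry over. Pictures are saved under pics/ and viewed, at most 10 in all, crops included, and the job is handed in when it is done.

Besides the shell and the picture viewer there is one more tool, called after "Emit:" as name(argument=value, ...) on one line, values as JSON. servo_tool: Moves the arm, as the interface text tells. Its arguments: {"type":"object","properties":{"dp":{"type":"array"},"rot":{"type":"array"},"jaw":{"type":"array"},"force":{"type":"number"}},"required":["dp","rot","jaw"]}

```bash
mkdir -p pics; ls
cat > h.py <<'E'
import numpy as np, cv2
from rig import robot
def cam(n):
    c=robot.capture(n); im=c["image"]; R=cv2.Rodrigues(np.array(c["rvec"],float))[0]; t=np.array(c["tvec"],float).ravel()
    f=im.shape[0]/2/np.tan(np.radians(c["fovy"])/2)
    return dict(im=im,R=R,t=t,f=f,cx=c["cx"],cy=c["cy"])
def ray(c,at):
    u,v=at[0]*c["im"].shape[1],at[1]*c["im"].shape[0]
    d=c["R"].T@np.array([(u-c["cx"])/c["f"],(v-c["cy"])/c["f"],1]); o=-c["R"].T@c["t"]; return o,d
def atz(c,at,z):
    o,d=ray(c,at); return o+d*(z-o[2])/d[2]
def proj(c,P):
    q=c["R"]@np.array(P)+c["t"]; return np.array([c["cx"]+c["f"]*q[0]/q[2],c["cy"]+c["f"]*q[1]/q[2]])
def save(c,n): cv2.imwrite("pics/"+n,c["im"][...,::-1])
E
python3 - <<'E'
from h import *
Z=dict(scoop=.006,scoop_grip=.074,scoop_lip=.006,board=0,tray=0,stone0=.005,tumbler=0,bowl_rim=.12,bowl_floor=.046,speed_lever_tip=.11,rasp=0,brush=0,mallet=0,wax_tin=0,sanding_block=0,oil_jar=0)
for n in("top","scene"):
    c=cam(n); save(c,n+"0.png"); print(n,"cam",(-c["R"].T@c["t"]).round(3))
    for k,z in Z.items():
        for d in robot.tip_of(k,n)[:4 if k=="stone0" else 1]:
            print(k,round(d["p"],2),(np.array(d["at"])*[560,420]).round(0),atz(c,d["at"],z).round(3))
E
```

```text
pics
top cam [ 0.486 -0.024  1.106]
scoop 0.74 [152. 191.] [0.635 0.295 0.006]
scoop_grip 0.85 [133. 224.] [0.54  0.325 0.074]
scoop_lip 0.93 [157. 179.] [0.671 0.285 0.006]
board 0.94 [144. 211.] [0.581 0.32  0.   ]
tray 0.73 [344. 297.] [ 0.339 -0.24   0.   ]
stone0 0.57 [376. 183.] [ 0.659 -0.336  0.005]
stone0 0.55 [373. 210.] [ 0.584 -0.325  0.005]
stone0 0.53 [356. 199.] [ 0.615 -0.28   0.005]
stone0 0.42 [359. 186.] [ 0.652 -0.288  0.005]
tumbler 0.72 [264. 203.] [ 0.603 -0.017  0.   ]
bowl_rim 0.97 [261. 202.] [ 0.592 -0.011  0.12 ]
bowl_floor 0.66 [261. 204.] [ 0.595 -0.01   0.046]
speed_lever_tip 0.53 [260. 261.] [ 0.444 -0.009  0.11 ]
rasp 0.65 [175. 298.] [0.339 0.228 0.   ]
brush 0.66 [345. 301.] [ 0.33  -0.244  0.   ]
mallet 0.85 [208. 136.] [0.795 0.143 0.   ]
wax_tin 0.66 [315. 271.] [ 0.413 -0.159  0.   ]
sanding_block 0.7 [207. 272.] [0.41  0.142 0.   ]
oil_jar 0.79 [319. 142.] [ 0.779 -0.175  0.   ]
scene cam [ 1.359 -0.489  0.921]
scoop 0.6 [409. 206.] [0.634 0.303 0.006]
scoop_grip 0.93 [395. 162.] [0.532 0.321 0.074]
scoop_lip 0.87 [411. 213.] [0.657 0.291 0.006]
board 0.86 [400. 196.] [0.586 0.314 0.   ]
tray 0.87 [185. 280.] [ 0.592 -0.297  0.   ]
stone0 0.72 [401. 263.] [0.782 0.162 0.005]
stone0 0.63 [182. 310.] [ 0.668 -0.334  0.005]
stone0 0.62 [195. 280.] [ 0.606 -0.278  0.005]
stone0 0.53 [199. 294.] [ 0.647 -0.287  0.005]
tumbler 0.65 [297. 238.] [ 0.595 -0.01   0.   ]
bowl_rim 0.76 [301. 202.] [ 0.599 -0.007  0.12 ]
bowl_floor 0.9 [297. 226.] [ 0.597 -0.015  0.046]
speed_lever_tip 0.47 [265. 165.] [ 0.427 -0.011  0.11 ]
rasp 0.63 [326. 155.] [0.338 0.234 0.   ]
brush 0.66 [169. 208.] [ 0.349 -0.249  0.   ]
mallet 0.7 [197. 277.] [ 0.595 -0.27   0.   ]
wax_tin 0.85 [211. 213.] [ 0.413 -0.159  0.   ]
sanding_block 0.65 [316. 178.] [0.419 0.152 0.   ]
oil_jar 0.98 [274. 320.] [ 0.78  -0.174  0.   ]
```

Run:
```python
import cv2
for n in("top","scene"):
    i=cv2.imread(f"pics/{n}0.png")
    cv2.imwrite(f"pics/{n}0b.png",cv2.resize(i[100:320,90:430] if n=="top" else i[110:350,110:470],None,fx=2.2,fy=2.2,interpolation=cv2.INTER_CUBIC))
```

```text
(no output)
```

View pics/top0b.png

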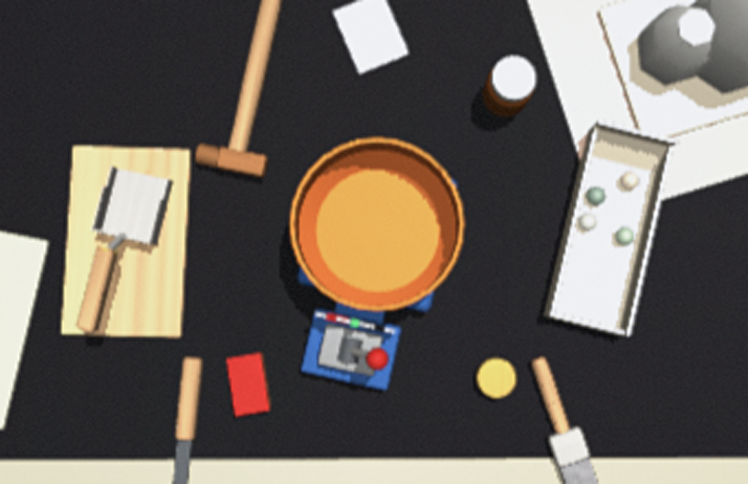

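View pics/scene0b.png

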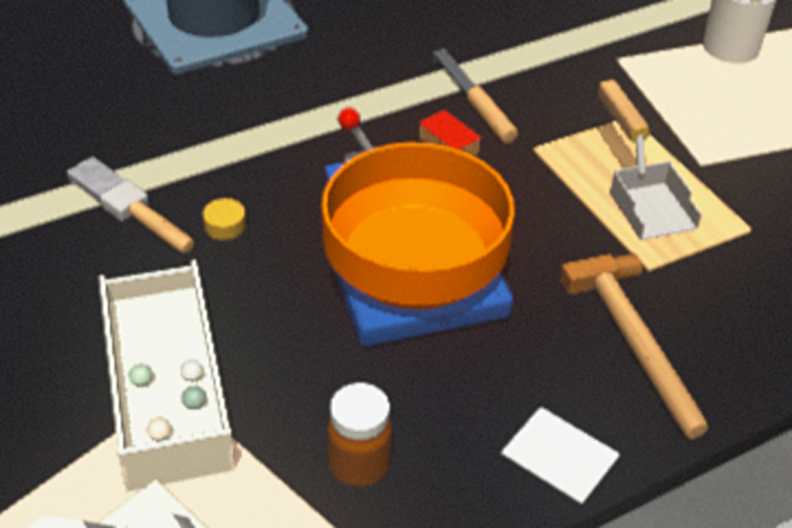

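The top picture shows the scoop on the board at left, with its handle toward the robot and the pan at crop (133,207). The bowl is at (378,222). The lever ball is at (376,358), leaning to -y. The tray is at right with its stones at (596,195), (629,181), (587,222) and (624,236). The scene view agrees.

```bash
cat >> h.py <<'E'
from scipy.spatial.transform import Rotation as Ro
def rpose(th,pitch=0):
    "tool orientation for scoop yaw th; pitch>0 = lip up"
    return Ro.from_euler("z",th).as_matrix()@Ro.from_euler("y",-pitch).as_matrix()@np.diag([1,-1,-1.])
def plan(p,R,n,p0=None,R0=None):
    s=robot.read_state()
    p0=np.array(s["eef_pos"] if p0 is None else p0); R0=np.array(s["tool_rot"] if R0 is None else R0)
    rv=Ro.from_matrix(R0.T@R).as_rotvec()
    # rows: interpolated
    out=[];Rk=R0;pk=p0
    for k in range(1,n+1):
        pn=p0+(np.array(p)-p0)*k/n; d=Rk.T@(pn-pk)/.025; out.append(d.round(2).tolist()); pk=pn; Rk=R0@Ro.from_rotvec(rv*k/n).as_matrix()
    print("rot/row",(rv/n/.12).round(3).tolist()); print("dp",out if np.abs(rv).max()>.01 else out[:1]+["x",n])
E
cat > fit.py <<'E'
from h import *
from scipy.optimize import least_squares
def fit(c,pts,x0):
    f=lambda x:np.concatenate([proj(c,[x[0]+np.cos(x[2])*a-np.sin(x[2])*b,x[1]+np.sin(x[2])*a+np.cos(x[2])*b,z])-uv for (a,b,z),uv in pts])
    r=least_squares(f,x0); return r.x.round(4),np.abs(r.fun).max().round(2)
E
python3 - <<'E'
from fit import *
s=robot.read_state(); print(np.array(s["tool_rot"]).round(3),s["time_s"])
c=cam("top"); q=lambda u,v:np.array([u,v])/2.2+[90,100]
print("tray",fit(c,[((-.1175,.051,.034),q(548,318)),((-.1175,-.051,.034),q(629,334)),((.1265,.051,.06),q(598,124)),((.1265,-.051,.06),q(674,142))],[.6,-.29,-.25]))
print("tumb",fit(c,[((0,0,.12),q(377,224)),((-.15,-.0515,.113),q(376,358))],[.59,-.01,-.2]))
print("scoop",fit(c,[((-.16,.011,.086),q(79,328)),((-.16,-.011,.086),q(99,332)),((.0425,.037,.03),q(111,168)),((.0425,-.037,.03),q(172,182))],[.63,.29,-.28]))
for uv in[(596,195),(629,181),(587,222),(624,236)]: print(atz(c,q(*uv)/[560,420],.016).round(3))
E
```

```text
[[-0.939  0.344 -0.   ]
 [ 0.344  0.939  0.   ]
 [ 0.     0.    -1.   ]] 1.7
tray (array([ 0.5901, -0.3011, -0.2342]), np.float64(1.14))
tumb (array([ 0.5962, -0.0117, -0.3368]), np.float64(1.15))
scoop (array([ 0.6261,  0.2919, -0.2063]), np.float64(1.63))
[ 0.642 -0.29   0.016]
[ 0.66  -0.333  0.016]
[ 0.607 -0.278  0.016]
[ 0.59  -0.325  0.016]
```

```bash
sed -i 's/np.diag(\[1,-1,-1.\])/np.diag([-1,1,-1.])/' h.py
python3 - <<'E'
from h import *
plan([.53,.317,.21],rpose(-.23),18)
c=cam("wrist"); print((-c["R"].T@c["t"]).round(3),c["R"].round(2))
E
```

```text
rot/row [-0.0, 0.0, -0.056]
dp [[-0.86, -0.16, -0.04], [-0.86, -0.16, -0.04], [-0.86, -0.17, -0.04], [-0.86, -0.17, -0.04], [-0.86, -0.18, -0.04], [-0.86, -0.18, -0.04], [-0.86, -0.19, -0.04], [-0.86, -0.2, -0.04], [-0.85, -0.2, -0.04], [-0.85, -0.21, -0.04], [-0.85, -0.21, -0.04], [-0.85, -0.22, -0.04], [-0.85, -0.22, -0.04], [-0.85, -0.23, -0.04], [-0.85, -0.24, -0.04], [-0.84, -0.24, -0.04], [-0.84, -0.25, -0.04], [-0.84, -0.25, -0.04]]
[0.125 0.541 0.374] [[ 0.34  0.94  0.  ]
 [ 0.9  -0.33  0.27]
 [ 0.26 -0.09 -0.96]]
```

Emit:
servo_tool(dp=[[-0.86,-0.16,-0.04],[-0.86,-0.16,-0.04],[-0.86,-0.17,-0.04],[-0.86,-0.17,-0.04],[-0.86,-0.18,-0.04],[-0.86,-0.18,-0.04],[-0.86,-0.19,-0.04],[-0.86,-0.2,-0.04],[-0.85,-0.2,-0.04],[-0.85,-0.21,-0.04],[-0.85,-0.21,-0.04],[-0.85,-0.22,-0.04],[-0.85,-0.22,-0.04],[-0.85,-0.23,-0.04],[-0.85,-0.24,-0.04],[-0.84,-0.24,-0.04],[-0.84,-0.25,-0.04],[-0.84,-0.25,-0.04],[0,0,0]], rot=[[0,0,-0.056],[0,0,-0.056],[0,0,-0.056],[0,0,-0.056],[0,0,-0.056],[0,0,-0.056],[0,0,-0.056],[0,0,-0.056],[0,0,-0.056],[0,0,-0.056],[0,0,-0.056],[0,0,-0.056],[0,0,-0.056],[0,0,-0.056],[0,0,-0.056],[0,0,-0.056],[0,0,-0.056],[0,0,-0.056],[0,0,0]], jaw=[1,1,1,1,1,1,1,1,1,1,1,1,1,1,1,1,1,1,1])

```text
time_s: 4.18
eef_pos: [0.5315, 0.3161, 0.2114]
tool_rot: [[-0.973, 0.23, 0.0], [0.23, 0.973, -0.0], [-0.0, -0.0, -1.0]]
wrist_force: [-0.6, -0.2, -0.5]
grip_width: 0.997
grasp_force: 0.0
```

Run:
```python
from h import *
c=cam("wrist"); save(c,"w1.png")
for k,z in dict(scoop=.006,scoop_grip=.074,scoop_lip=.006,board=0).items():
    for d in robot.tip_of(k,"wrist")[:1]: print(k,d["p"],(np.array(d["at"])*[560,420]).round(),atz(c,d["at"],z).round(4))
```

```text
scoop 0.59 [292. 248.] [0.628  0.2995 0.006 ]
scoop_lip 0.81 [293. 281.] [0.672  0.2914 0.006 ]
board 0.57 [291. 213.] [0.5857 0.3082 0.    ]
```

View pics/w1.png

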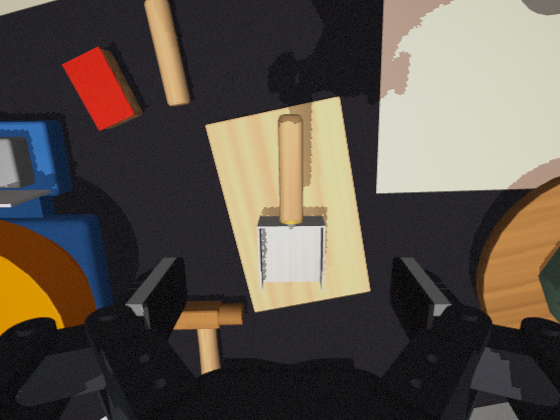

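The wrist view shows the scoop handle from (290,116) to (291,222), the pan front edge at row 284 between columns 262 and 323, and the board around it.

Run:
```python
from fit import *
c=cam("wrist"); g=cv2.cvtColor(c["im"],cv2.COLOR_RGB2HSV)
print("board",fit(c,[((-.12,-.075,.006),(206,125)),((-.12,.075,.006),(340,97)),((.12,.075,.006),(370,291)),((.12,-.075,.006),(255,311))],[.58,.31,-.2]))
print("scoop",fit(c,[((-.16,0,.086),(290,116)),((-.06,0,.086),(291,221)),((.0425,.037,.008),(323,283)),((.0425,-.037,.008),(262,283))],[.63,.29,-.2]))
for r in(125,140,160,180,200,215): print(r,c["im"][r,272:312].astype(int).tolist()[::2] if r==160 else "")
```

```text
board (array([ 0.5838,  0.3132, -0.028 ]), np.float64(1.44))
scoop (array([ 0.6272,  0.3008, -0.2095]), np.float64(3.37))
125 
140 
160 [[221, 205, 156], [219, 206, 158], [218, 206, 157], [168, 133, 92], [197, 157, 110], [216, 178, 126], [219, 187, 133], [219, 188, 137], [220, 185, 133], [219, 183, 130], [221, 185, 132], [219, 179, 128], [216, 177, 127], [197, 157, 111], [152, 117, 80], [164, 136, 95], [171, 141, 101], [166, 137, 95], [165, 135, 95], [203, 180, 131]]
180 
200 
215
```

Emit:
servo_tool(dp=[[-0.01,0.02,0.9],[-0.01,0.02,0.9],[-0.01,0.02,0.9],[-0.01,0.02,0.9],[-0.01,0.02,0.9],[-0.01,0.02,0.9],[-0.01,0.02,0.9],[0,0,0],[0,0,0],[0,0,0],[0,0,0],[0,0,0],[0,0,0],[0,0,0]], rot=[[0,0,-0.04],[0,0,-0.04],[0,0,-0.04],[0,0,-0.04],[0,0,0],[0,0,0],[0,0,0],[0,0,0],[0,0,0],[0,0,0],[0,0,0],[0,0,0],[0,0,0],[0,0,0]], jaw=[1,1,1,1,1,1,1,1,-1,-1,-1,-1,-1,-1], force=100)

```text
time_s: 6.22
eef_pos: [0.5323, 0.3203, 0.0542]
tool_rot: [[-0.978, 0.209, -0.0], [0.209, 0.978, -0.0], [0.0, -0.0, -1.0]]
wrist_force: [0.2, 0.2, -0.1]
grip_width: 0.002
grasp_force: 0.0
```

Run:
```python
from h import *
c=cam("wrist"); w=c["im"]; c2=cam("scene"); a=c2["im"][110:250,330:500]
cv2.imwrite("pics/w2.png",np.hstack([w[60:420,80:480],cv2.resize(a,(380,313))[:360] if 0 else cv2.copyMakeBorder(cv2.resize(a,(390,321)),0,39,0,0,0)])[...,::-1])
```

```text
(no output)
```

View pics/w2.png

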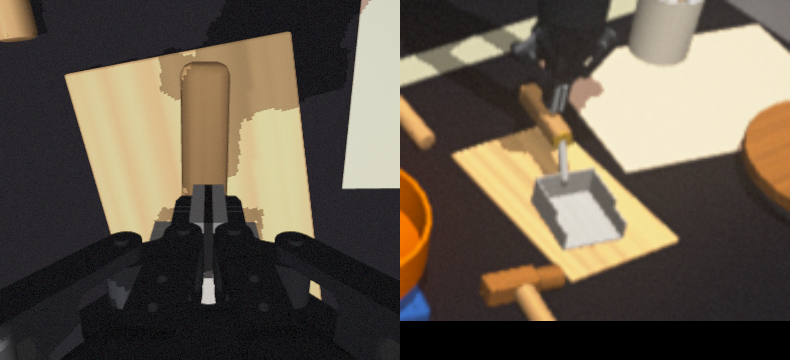

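The wrist view shows the shut fingertips in line with the handle, near (288,250) in the full frame. The scene crop shows the fingers at or above the handle's rear half, so they missed it. I'll check the height by projection.

Run:
```python
from h import *
s=robot.read_state(); p=np.array(s["eef_pos"]); print(p,s["grip_width"])
for n in("wrist","scene","top"):
    c=cam(n); print(n,"tcp",proj(c,p).round(1),"+30",proj(c,p+[0,0,.03]).round(1), "campos",(-c["R"].T@c["t"]).round(3))
    for k in("scoop_grip","scoop_lip","scoop","board"):
        for d in robot.tip_of(k,n)[:1]: print(k,round(d["p"],2),(np.array(d["at"])*[560,420]).round(1),atz(c,d["at"],dict(scoop_grip=.074,board=0).get(k,.006)).round(3))
    for a in(-.16,-.095,-.06):
        th=-.2095; print(a,[proj(c,[.6272+a*np.cos(th),.3008+a*np.sin(th),z]).round(1).tolist() for z in(.086,.056)])
```

```text
[0.5323142  0.32029712 0.05417761] -5.4299736518967495e-05
wrist tcp [286.2 232.7] +30 [285.9 255.1] campos [0.466 0.335 0.235]
scoop_grip 0.9 [284.5 255.1] [0.537 0.319 0.074]
scoop 0.94 [285.1 333.2] [0.631 0.298 0.006]
-0.16 [[287.3, 118.6], [287.3, 116.5]]
-0.095 [[287.3, 260.3], [287.4, 237.0]]
-0.06 [[287.4, 324.6], [287.4, 293.1]]
scene tcp [393.  168.3] +30 [394.8 159.4] campos [ 1.359 -0.489  0.921]
scoop_grip 0.57 [391.8 161.6] [0.526 0.317 0.074]
scoop_lip 0.64 [411.9 213.4] [0.66  0.293 0.006]
scoop 0.64 [409.3 203.7] [0.627 0.311 0.006]
board 0.69 [400.1 196.2] [0.587 0.313 0.   ]
-0.16 [[385.0, 145.2], [383.4, 154.1]]
-0.095 [[395.5, 159.2], [393.6, 168.2]]
-0.06 [[401.4, 167.1], [399.4, 176.1]]
top tcp [136.7 227.1] +30 [132.9 226.6] campos [ 0.486 -0.024  1.106]
scoop_grip 0.8 [134.4 222.2] [0.544 0.32  0.074]
scoop_lip 0.77 [155.3 177.4] [0.674 0.288 0.006]
scoop 0.57 [151.3 191.6] [0.634 0.298 0.006]
board 0.82 [146.5 210.1] [0.583 0.312 0.   ]
-0.16 [[126.5, 250.6], [130.5, 250.4]]
-0.095 [[132.6, 225.8], [136.4, 226.4]]
-0.06 [[135.8, 212.6], [139.5, 213.5]]
```

Run:
```python
from h import *
a=cam("scene")["im"][120:200,360:440]; b=cam("wrist")["im"][110:270,205:365]
z=lambda i,h:cv2.resize(i,(h,h),interpolation=cv2.INTER_CUBIC)
cv2.imwrite("pics/z3.png",np.hstack([z(a,395),z(b,395)])[...,::-1])
c=cam("scene")
for dx,dy,dz in[(0,0,0),(0,0,.04),(0,.02,0),(0,.02,.04),(.02,0,.04),(-.02,0,.04)]: print(dx,dy,dz,((proj(c,np.array([.5323,.3203,.0542])+[dx,dy,dz])-[360,120])*395/80).round())
```

```text
0 0 0 [163. 239.]
0 0 0.04 [175. 179.]
0 0.02 0 [192. 228.]
0 0.02 0.04 [205. 169.]
0.02 0 0.04 [198. 200.]
-0.02 0 0.04 [152. 159.]
```

View pics/z3.png

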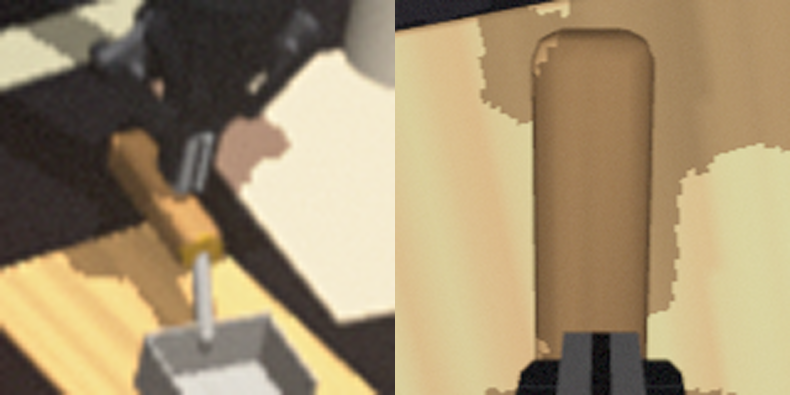

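Run:
```python
from h import *
c=cam("wrist"); print(c["f"],c["cx"],c["cy"]); p=np.array(robot.read_state()["eef_pos"]); R=np.array(robot.read_state()["tool_rot"])
for zz in(0,.01,.02,.03,.04,.05,.06):
    print(zz,[proj(c,p+R@np.array([x,0,-zz])).round(0).tolist() for x in(.011,0,-.011)], (c["R"]@(p+R@[0,0,-zz])+c["t"])[2].round(3))
```

```text
344.1928726609756 287.95909361599746 202.6129698123439
0 [[286.0, 214.0], [286.0, 233.0], [286.0, 251.0]] 0.193
0.01 [[286.0, 220.0], [286.0, 239.0], [286.0, 258.0]] 0.183
0.02 [[286.0, 226.0], [286.0, 247.0], [286.0, 267.0]] 0.173
0.03 [[286.0, 233.0], [286.0, 255.0], [286.0, 276.0]] 0.164
0.04 [[286.0, 242.0], [286.0, 264.0], [286.0, 287.0]] 0.154
0.05 [[286.0, 251.0], [286.0, 275.0], [286.0, 298.0]] 0.144
0.06 [[286.0, 261.0], [286.0, 287.0], [286.0, 312.0]] 0.135
```

Emit:
servo_tool(dp=[[0,0,-0.4],[0,0,0],[0,0,0],[0,0,0],[0,0,0],[0,0,0.5],[0,0,0.5],[0,0,0.5],[0,0,0]], rot=[[0,0,0],[0,0,0],[0,0,0],[0,0,0],[0,0,0],[0,0,0],[0,0,0],[0,0,0],[0,0,0]], jaw=[1,1,1,1,1,1,1,1,1])

```text
time_s: 8.4
eef_pos: [0.5311, 0.3198, 0.0247]
tool_rot: [[-0.978, 0.209, -0.003], [0.209, 0.978, -0.001], [0.003, -0.002, -1.0]]
wrist_force: [0.4, 0.1, 0.3]
grip_width: 0.999
grasp_force: 0.0
```

Emit:
servo_tool(dp=[[-0.06,0.02,0.35],[0,0,0],[0,0,0],[0,0,0],[0,0,0],[0,0,0],[0,0,0]], rot=[[0,0,0],[0,0,0],[0,0,0],[0,0,0],[0,0,0],[0,0,0],[0,0,0]], jaw=[1,1,-1,-1,-1,-1,-1], force=100)

```text
time_s: 9.28
eef_pos: [0.5342, 0.3205, 0.0184]
tool_rot: [[-0.978, 0.209, 0.001], [0.209, 0.978, 0.0], [-0.001, 0.0, -1.0]]
wrist_force: [-0.8, -0.9, 2.8]
grip_width: 0.243
grasp_force: 96.9
```

Run:
```python
from h import *
b=cam("scene")["im"][120:240,340:460]; w=cam("wrist")["im"]
cv2.imwrite("pics/z4.png",np.hstack([cv2.resize(b,(400,400),interpolation=cv2.INTER_CUBIC),w[10:410,90:490]])[...,::-1])
```

```text
(no output)
```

View pics/z4.png

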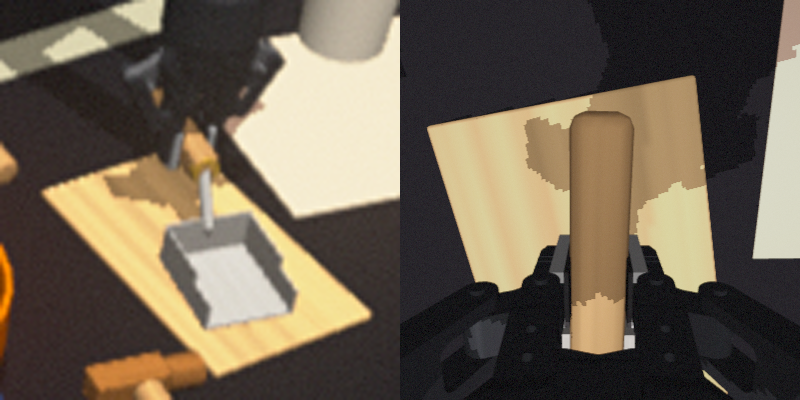

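The scoop is gripped. The real fingertips sit about 40 mm behind the reported TCP, so I'm taking the measured scoop-to-TCP offset (-0.095, 0, 0.0124) as it stands.

```bash
cat >> h.py <<'E'
OFF=np.array([-.1375,0,.0124])
def lip(x,y,z,th,pitch=0):
    "TCP pose for scoop lip at world x,y,z"
    Rs=Ro.from_euler("z",th).as_matrix()@Ro.from_euler("y",-pitch).as_matrix()
    return np.array([x,y,z])+Rs@OFF, rpose(th,pitch)
T=[.5901,-.3011,-.2342]
def tw(x,y): return T[0]+np.cos(T[2])*x-np.sin(T[2])*y, T[1]+np.sin(T[2])*x+np.cos(T[2])*y
E
python3 - <<'E'
from fit import *
from h import *
c=cam("top"); q=lambda u,v:np.array([u,v])/2.2+[90,100]
pt=[((-.12,.051,.042),q(548,318)),((-.12,-.051,.042),q(629,334)),((.129,.051,.06),q(598,124)),((.129,-.051,.06),q(674,142))]
x,r=fit(c,pt,[.6,-.29,-.25]);print("tray",x,r); save(c,"t5.png")
c2=cam("scene"); s=np.array([110,110])
f=lambda a,b,z:proj(c2,[x[0]+np.cos(x[2])*a-np.sin(x[2])*b,x[1]+np.sin(x[2])*a+np.cos(x[2])*b,z])
for P in[(-.12,.051,.042),(-.12,-.051,.042),(.129,.051,.06),(.129,-.051,.06)]: print(P,((f(*P)-s)*2.2).round())
ims=[]
for n,cc,(r0,c0,k) in(("t",c,(130,320,5.)),("s",c2,(215,140,4.))):
    ims.append(cv2.resize(cc["im"][r0:r0+130,c0:c0+ (80 if n=="t" else 90)],None,fx=4.5,fy=4.5,interpolation=cv2.INTER_CUBIC))
cv2.imwrite("pics/tt.png",np.hstack(ims)[...,::-1])
# red ball
for cc in(c,c2):
    h=cv2.cvtColor(cc["im"],cv2.COLOR_RGB2HSV); m=((h[...,0]<4)|(h[...,0]>176))&(h[...,1]>220)&(h[...,2]>90)
    n,l,st,ce=cv2.connectedComponentsWithStats(m.astype(np.uint8))
    for i in range(1,n):
        if st[i,4]>15: print(st[i].tolist(),ce[i].round(1),atz(cc,(ce[i]+.5)/[560,420],.113).round(4))
E
```

```text
tray [ 0.5902 -0.3001 -0.2411] 1.6
(-0.12, 0.051, 0.042) [192. 256.]
(-0.12, -0.051, 0.042) [ 96. 272.]
(0.129, 0.051, 0.06) [229. 427.]
(0.129, -0.051, 0.06) [116. 450.]
[265, 160, 8, 8, 48] [268.3 163.3] [ 0.4299 -0.0017  0.113 ]
[302, 161, 26, 16, 140] [314.2 168.1] [0.4993 0.0904 0.113 ]
```

View pics/tt.png

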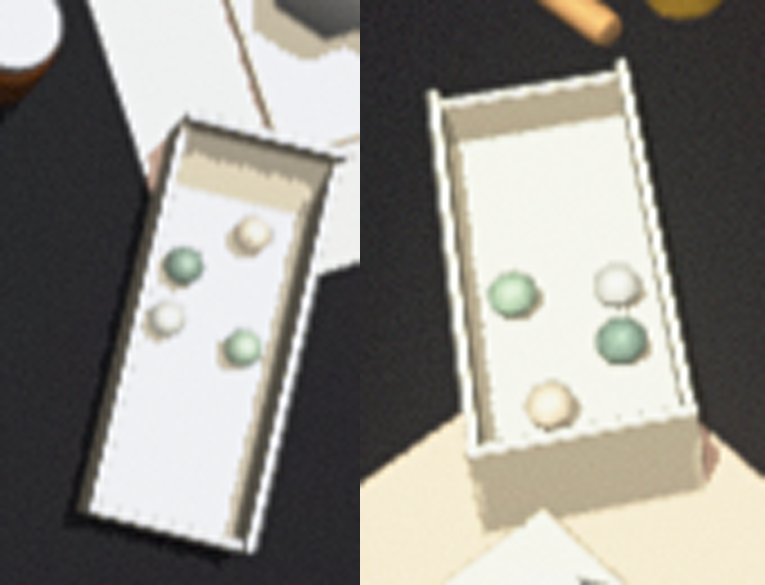

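The top crop (left) shows the tray's upper corners at (82,513), (252,550), (183,120) and (340,160), and the scene crop (right) shows the same ones. All four stones lie clear of the slope. I'll fit both views together.

Run:
```python
from h import *
from scipy.optimize import least_squares
c=cam("top"); c2=cam("scene")
C=[(-.12,.051,.042),(-.12,-.051,.042),(.129,.051,.06),(.129,-.051,.06)]
A=np.array([(82,513),(252,550),(183,120),(340,160)])/4.5+[320,130]; B=np.array([(622,62),(433,97),(695,412),(470,455)])/4.5+[140,215]
def W(x,P): return [x[0]+np.cos(x[2])*P[0]-np.sin(x[2])*P[1],x[1]+np.sin(x[2])*P[0]+np.cos(x[2])*P[1],P[2]]
def res(pt): 
    f=lambda x:np.concatenate([proj(cc,W(x,P))-uv for cc,P,uv in pt]); r=least_squares(f,[.59,-.3,-.24],loss="soft_l1"); return r.x,f(r.x)
for pt in([(c,p,a) for p,a in zip(C,A)],[(c2,p,b) for p,b in zip(C,B)],[(c,p,a) for p,a in zip(C,A)]+[(c2,p,b) for p,b in zip(C,B)]):
    x,r=res(pt); print(x.round(4),r.round(1))
T=x; Rt=np.array([[np.cos(T[2]),np.sin(T[2])],[-np.sin(T[2]),np.cos(T[2])]])
for cc,S in((c,np.array([(251,234),(184,266),(167,318),(242,347)])/4.5+[320,130]),(c2,np.array([(551,403),(622,340),(618,285),(513,294)])/4.5+[140,215])):
    print([(Rt@(atz(cc,s/[560,420],.0155)[:2]-T[:2])).round(3).tolist() for s in S])
```

```text
[ 0.5893 -0.2983 -0.2413] [ 0.4  0.8 -0.9  1.5 -0.4 -1.1  1.1 -1.1]
[ 0.6776 -0.1463 -0.3595] [ 0.1  0.5 -1.  -3.5  0.8  3.3 -0.1 -0.8]
[ 0.5991 -0.2907 -0.2249] [ -1.8  -2.4  -2.9  -2.2  -4.1  -4.6  -2.5  -5.1 -76.6  -1.4 -78.3  -1.3
 -73.3  -1.4 -74.5  -0.1]
[[0.07, -0.027], [0.041, 0.01], [0.006, 0.013], [-0.001, -0.036]]
[[0.116, 0.139], [0.089, 0.182], [0.055, 0.189], [0.047, 0.138]]
```

Run:
```python
from h import *
from scipy.optimize import least_squares
c=cam("top"); c2=cam("scene")
C=[(-.12,.051,.042),(-.12,-.051,.042),(.129,.051,.06),(.129,-.051,.06)]
A=np.array([(82,513),(252,550),(183,120),(340,160)])/4.5+[320,130]; B=np.array([(262,62),(73,97),(335,412),(110,455)])/4.5+[140,215]
def W(x,P): return [x[0]+np.cos(x[2])*P[0]-np.sin(x[2])*P[1],x[1]+np.sin(x[2])*P[0]+np.cos(x[2])*P[1],P[2]]
def res(pt): 
    f=lambda x:np.concatenate([proj(cc,W(x,P))-uv for cc,P,uv in pt]); r=least_squares(f,[.59,-.3,-.24],loss="soft_l1"); return r.x,f(r.x)
for pt in([(c2,p,b) for p,b in zip(C,B)],[(c,p,a) for p,a in zip(C,A)]+[(c2,p,b) for p,b in zip(C,B)]):
    x,r=res(pt); print(x.round(4),r.round(1))
T=x; Rt=np.array([[np.cos(T[2]),np.sin(T[2])],[-np.sin(T[2]),np.cos(T[2])]])
for cc,S in((c,np.array([(251,234),(184,266),(167,318),(242,347)])/4.5+[320,130]),(c2,np.array([(191,403),(262,340),(258,285),(153,294)])/4.5+[140,215])):
    print([(Rt@(atz(cc,s/[560,420],.0155)[:2]-T[:2])).round(3).tolist() for s in S])
import h; h.T[:]=x
s=robot.read_state(); p0=np.array(s["eef_pos"]); 
p,R=lip(*tw(-.018,0),.16,x[2]); print("above tray",p.round(4),"yaw",x[2])
plan([.534,.32,.2],rpose(-.209),8)
plan(p+[0,0,.03],R,28,p0=[.534,.32,.2],R0=rpose(-.209))
```

```text
[ 0.5971 -0.2995 -0.2455] [ 0.7 -0.6 -1.2 -1.1  1.   0.2 -0.6  0.8]
[ 0.5938 -0.299  -0.2427] [ 0.5 -0.9 -0.7 -0.1 -0.2 -2.8  1.3 -2.7  0.2 -1.5 -1.6 -2.   0.8 -1.2
 -0.7 -0.5]
[[0.074, -0.017], [0.044, 0.02], [0.009, 0.023], [0.003, -0.027]]
[[0.076, -0.013], [0.047, 0.025], [0.012, 0.027], [0.006, -0.023]]
above tray [ 0.4428 -0.2616  0.1724] yaw -0.2427450047350358
rot/row [0.0, 0.001, -0.002]
dp [[-0.0, -0.0, -0.91], 'x', 8]
rot/row [0.0, 0.0, 0.01]
dp [[-0.05, -0.84, -0.0], [-0.05, -0.84, -0.0], [-0.05, -0.84, -0.0], [-0.05, -0.84, -0.0], [-0.05, -0.84, -0.0], [-0.05, -0.84, -0.0], [-0.05, -0.84, -0.0], [-0.05, -0.84, -0.0], [-0.05, -0.84, -0.0], [-0.05, -0.84, -0.0], [-0.06, -0.84, -0.0], [-0.06, -0.84, -0.0], [-0.06, -0.84, -0.0], [-0.06, -0.84, -0.0], [-0.06, -0.84, -0.0], [-0.06, -0.84, -0.0], [-0.06, -0.84, -0.0], [-0.06, -0.84, -0.0], [-0.06, -0.84, -0.0], [-0.06, -0.84, -0.0], [-0.07, -0.84, -0.0], [-0.07, -0.84, -0.0], [-0.07, -0.84, -0.0], [-0.07, -0.84, -0.0], [-0.07, -0.84, -0.0], [-0.07, -0.84, -0.0], [-0.07, -0.84, -0.0], [-0.07, -0.84, -0.0]]
```

Emit:
servo_tool(dp=[[0,0,-0.5],[0,0,-0.9],[0,0,-1],[0,0,-1],[0,0,-1],[0,0,-1],[0,0,-1],[0,0,-0.9],[-0.05,-0.84,0],[-0.05,-0.84,0],[-0.05,-0.84,0],[-0.05,-0.84,0],[-0.05,-0.84,0],[-0.05,-0.84,0],[-0.05,-0.84,0],[-0.05,-0.84,0],[-0.05,-0.84,0],[-0.05,-0.84,0],[-0.05,-0.84,0],[-0.05,-0.84,0]], rot=[[0,0,0],[0,0,0],[0,0,0],[0,0,0],[0,0,0],[0,0,0],[0,0,0],[0,0,0],[0,0,0.02],[0,0,0.02],[0,0,0.02],[0,0,0.02],[0,0,0.02],[0,0,0.02],[0,0,0.02],[0,0,0.02],[0,0,0.02],[0,0,0.02],[0,0,0.02],[0,0,0.02]], jaw=[-1,-1,-1,-1,-1,-1,-1,-1,-1,-1,-1,-1,-1,-1,-1,-1,-1,-1,-1,-1])

```text
time_s: 12.18
eef_pos: [0.4922, 0.0701, 0.2005]
tool_rot: [[-0.971, 0.237, 0.0], [0.237, 0.971, -0.0], [-0.0, -0.0, -1.0]]
wrist_force: [-0.4, -0.3, -0.6]
grip_width: 0.24
grasp_force: 97.3
```

Emit:
servo_tool(dp=[[-0.06,-0.84,0],[-0.06,-0.84,0],[-0.06,-0.84,0],[-0.06,-0.84,0],[-0.06,-0.84,0],[-0.06,-0.84,0],[-0.06,-0.84,0],[-0.06,-0.84,0],[-0.06,-0.84,0],[-0.06,-0.84,0],[-0.06,-0.84,0],[-0.06,-0.84,0],[-0.06,-0.84,0],[-0.06,-0.84,0],[-0.06,-0.84,0],[-0.06,-0.6,0],[0,0,0]], rot=[[0,0,0.02],[0,0,0.02],[0,0,0],[0,0,0],[0,0,0],[0,0,0],[0,0,0],[0,0,0],[0,0,0],[0,0,0],[0,0,0],[0,0,0],[0,0,0],[0,0,0],[0,0,0],[0,0,0],[0,0,0]], jaw=[-1,-1,-1,-1,-1,-1,-1,-1,-1,-1,-1,-1,-1,-1,-1,-1,-1])

```text
time_s: 14.3
eef_pos: [0.436, -0.2557, 0.2004]
tool_rot: [[-0.97, 0.243, -0.0], [0.243, 0.97, 0.0], [0.0, 0.0, -1.0]]
wrist_force: [-0.4, 0.3, -1.5]
grip_width: 0.24
grasp_force: 97.5
```

```bash
sed -i 's/^T=.*/T=[.5938,-.299,-.2427]/' h.py
cat >> h.py <<'E'
def tray(): 
    s=robot.read_state(); R=np.array(s["tool_rot"]); Rs=R@np.diag([-1,1,-1.]); l=np.array(s["eef_pos"])-Rs@OFF
    d=l[:2]-T[:2]; c,q=np.cos(T[2]),np.sin(T[2])
    print("lip in tray",np.round([c*d[0]+q*d[1],-q*d[0]+c*d[1],l[2]],4),"pitch",np.arcsin(Rs[2,0]).round(3),"dyaw",(np.arctan2(Rs[1,0],Rs[0,0])-T[2]).round(3),"F",np.round(s["wrist_force"],1),s["grip_width"],s["time_s"])
E
python3 - <<'E'
from h import *
tray(); c=cam("wrist"); c2=cam("scene")
cv2.imwrite("pics/w6.png",np.hstack([c["im"][:,90:490],cv2.resize(c2["im"][140:340,140:330],(399,420))])[...,::-1])
p,R=lip(*tw(-.018,0),.02,T[2]); plan(p,R,10)
E
```

```text
lip in tray [-0.0261  0.0037  0.1879] pitch -0.0 dyaw -0.003 F [-0.4  0.3 -1.5] 0.24040585460587396 14.3
rot/row [0.001, -0.0, -0.002]
dp [[-0.03, -0.02, 0.67], 'x', 10]
```

View pics/w6.png

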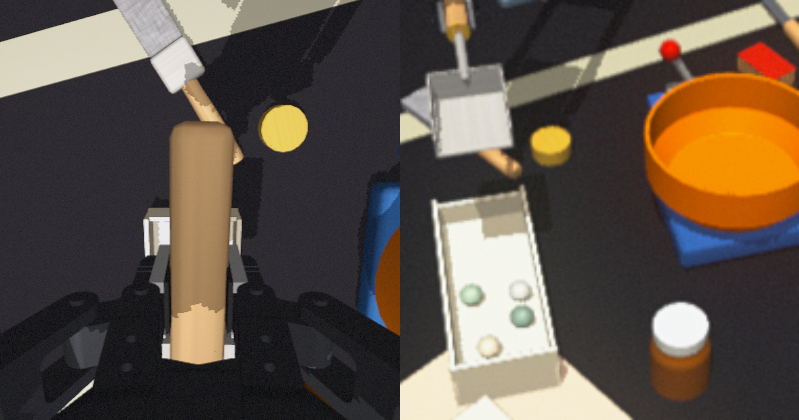

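The scoop hangs level over the tray's near end, and the stones are undisturbed. In the wrist crop the tray's near wall spans columns 145–240 at row 208–215, which fits my estimate sideways.

Run:
```python
from h import *
c=cam("wrist")
for a in(-.12,-.115): print([proj(c,[*tw(a,b),z]).round(1).tolist() for b in(.051,-.051) for z in(.034,.042)])
g=cv2.cvtColor(c["im"],cv2.COLOR_RGB2GRAY)
print(g[195:225,240].tolist(),g[195:225,325].tolist())
```

```text
[[329.7, 215.7], [330.6, 218.1], [233.4, 215.8], [232.2, 218.2]]
[[329.5, 220.2], [330.4, 222.6], [233.6, 220.3], [232.4, 222.7]]
[49, 41, 47, 44, 44, 50, 50, 42, 37, 36, 27, 36, 26, 106, 109, 111, 111, 108, 111, 112, 113, 102, 226, 235, 234, 235, 156, 103, 97, 99] [29, 26, 31, 29, 31, 32, 28, 25, 25, 31, 27, 27, 34, 76, 122, 112, 111, 111, 111, 114, 110, 110, 136, 120, 119, 151, 153, 151, 151, 151]
```

Emit:
servo_tool(dp=[[-0.03,-0.02,0.7],[-0.03,-0.02,0.7],[-0.03,-0.02,0.7],[-0.03,-0.02,0.7],[-0.03,-0.02,0.7],[-0.03,-0.02,0.7],[-0.03,-0.02,0.7],[-0.03,-0.02,0.7],[-0.03,-0.02,0.7],[-0.03,-0.02,0.6],[0,0,0.1],[0,0,0.1],[0,0,0.1],[0,0,0.1],[0,0,0]], rot=[[0,0,0],[0,0,0],[0,0,0],[0,0,0],[0,0,0],[0,0,0],[0,0,0],[0,0,0],[0,0,0],[0,0,0],[0,0,0],[0,0,0],[0,0,0],[0,0,0],[0,0,0]], jaw=[-1,-1,-1,-1,-1,-1,-1,-1,-1,-1,-1,-1,-1,-1,-1])

```text
time_s: 16.32
eef_pos: [0.4422, -0.2613, 0.018]
tool_rot: [[-0.97, 0.242, -0.0], [0.242, 0.97, 0.0], [0.0, 0.0, -1.0]]
wrist_force: [-1.0, -0.3, -1.6]
grip_width: 0.24
grasp_force: 97.5
```

```bash
python3 -c "
from h import *
tray()"
```

```text
lip in tray [-0.0187 -0.      0.0056] pitch -0.0 dyaw -0.002 F [-1.  -0.3 -1.6] 0.24003955840049654 16.325
```

Emit:
servo_tool(dp=[[0,0,0],[-0.2,0,0],[-0.3,0,0],[-0.4,0,0],[-0.4,0,0],[-0.4,0,0],[-0.4,0,0],[-0.4,0,0],[-0.4,0,0],[-0.4,0,0],[-0.4,0,0],[0,0,0]], rot=[[0,0.08,0],[0,0,0],[0,0,0],[0,0,0],[0,0,0],[0,0,0],[0,0,0],[0,0,0],[0,0,0],[0,0,0],[0,0,0],[0,0,0]], jaw=[-1,-1,-1,-1,-1,-1,-1,-1,-1,-1,-1,-1])

```text
time_s: 17.82
eef_pos: [0.5338, -0.2844, 0.0175]
tool_rot: [[-0.97, 0.242, -0.007], [0.242, 0.97, 0.001], [0.007, -0.001, -1.0]]
wrist_force: [-0.3, 0.3, 4.5]
grip_width: 0.244
grasp_force: 98.3
```

```bash
python3 -c "
from h import *
tray(); c=cam('scene'); d=cam('top')
cv2.imwrite('pics/p7.png',np.hstack([cv2.resize(c['im'][200:350,150:240],None,fx=4,fy=4,interpolation=2),cv2.resize(d['im'][130:280,320:420],None,fx=4,fy=4,interpolation=2)])[...,::-1])"
```

```text
lip in tray [ 0.0757 -0.0004  0.0041] pitch -0.007 dyaw -0.001 F [-0.3  0.3  4.5] 0.24417626437929724 17.825
```

View pics/p7.png

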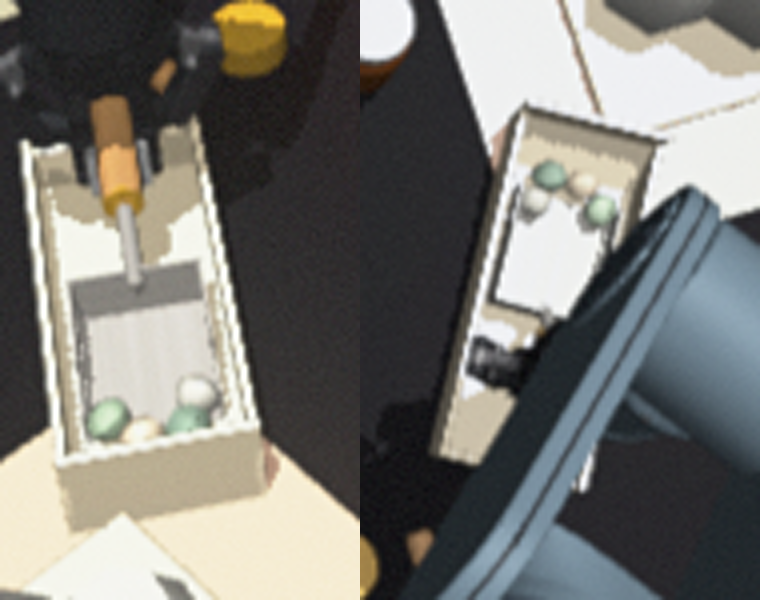

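The scene crop (left) shows all four stones gathered at the lip against the slope, two of them partly on the pan. The top crop agrees. Next I follow the slope up.

```bash
cat >> h.py <<'E'
def path(wps,p0=None,R0=None,f=lip,tr=True):
    s=robot.read_state(); p=np.array(s["eef_pos"] if p0 is None else p0); R=np.array(s["tool_rot"] if R0 is None else R0)
    D=[];W=[]
    for (x,z,pt,n) in wps:
        P,Q=lip(*tw(x,0),z,T[2],pt); rv=Ro.from_matrix(R.T@Q).as_rotvec()
        p1,R1=p,R
        for k in range(1,n+1):
            # keep lip on a straight line
            Rn=R1@Ro.from_rotvec(rv*k/n).as_matrix(); F=np.diag([-1,1,-1.])
            l=(p1-R1@F@OFF)*(1-k/n)+(P-Q@F@OFF)*k/n; pn=l+Rn@F@OFF
            D.append((R.T@(pn-p)/.025).round(2).tolist()); W.append((Ro.from_matrix(R.T@Rn).as_rotvec()/.12).round(2).tolist()); p,R=pn,Rn
    print("dp",D); print("rot",W)
E
python3 -c "
from h import *
path([(.093,.0055,0,4),(.105,.0165,.12,6),(.116,.0275,.24,6)])"
```

```text
dp [[-0.17, 0.0, -0.01], [-0.17, 0.0, -0.0], [-0.17, 0.0, -0.0], [-0.17, 0.0, -0.0], [-0.07, 0.0, 0.04], [-0.07, -0.0, 0.04], [-0.07, 0.0, 0.04], [-0.08, 0.0, 0.04], [-0.08, -0.0, 0.04], [-0.08, 0.0, 0.05], [-0.07, -0.0, 0.05], [-0.07, 0.0, 0.05], [-0.08, 0.0, 0.05], [-0.08, -0.0, 0.05], [-0.08, 0.0, 0.05], [-0.08, -0.0, 0.05]]
rot [[-0.0, -0.01, -0.0], [-0.0, -0.01, -0.0], [-0.0, -0.01, -0.0], [-0.0, -0.01, -0.0], [-0.0, -0.17, -0.0], [0.0, -0.17, 0.0], [-0.0, -0.17, 0.0], [-0.0, -0.17, -0.0], [0.0, -0.17, -0.0], [-0.0, -0.17, 0.0], [0.0, -0.17, 0.0], [-0.0, -0.17, 0.0], [-0.0, -0.17, -0.0], [-0.0, -0.17, 0.0], [-0.0, -0.17, -0.0], [-0.0, -0.17, -0.0]]
```

Emit:
servo_tool(dp=[[-0.17,0,0],[-0.17,0,0],[-0.17,0,0],[-0.17,0,0],[0,0,0]], rot=[[0,-0.01,0],[0,-0.01,0],[0,-0.01,0],[0,-0.01,0],[0,0,0]], jaw=[-1,-1,-1,-1,-1])

```text
time_s: 18.55
eef_pos: [0.5478, -0.2876, 0.0175]
tool_rot: [[-0.97, 0.242, -0.006], [0.242, 0.97, 0.001], [0.006, -0.0, -1.0]]
wrist_force: [-5.6, 2.0, 9.6]
grip_width: 0.245
grasp_force: 98.9
```

```bash
python3 -c "
from h import *
tray()"
```

```text
lip in tray [ 0.0901 -0.0002  0.0042] pitch -0.006 dyaw -0.001 F [-5.6  2.   9.6] 0.24476297458140617 18.55
```

Emit:
servo_tool(dp=[[-0.07,0,0.03],[-0.07,0,0.04],[-0.07,0,0.04],[-0.08,0,0.04],[-0.08,0,0.04],[-0.08,0,0.05],[-0.07,0,0.05],[-0.07,0,0.05],[-0.08,0,0.05],[-0.08,0,0.05],[0,0,0]], rot=[[0,-0.2,0],[0,-0.2,0],[0,-0.2,0],[0,-0.2,0],[0,-0.18,0],[0,-0.18,0],[0,-0.18,0],[0,-0.18,0],[0,-0.18,0],[0,-0.18,0],[0,0,0]], jaw=[-1,-1,-1,-1,-1,-1,-1,-1,-1,-1,-1])

```text
time_s: 19.92
eef_pos: [0.5674, -0.2924, 0.0077]
tool_rot: [[-0.947, 0.242, 0.212], [0.236, 0.97, -0.053], [-0.219, 0.0, -0.976]]
wrist_force: [0.1, 0.9, -2.1]
grip_width: 0.244
grasp_force: 97.4
```

```bash
python3 -c "
from h import *
tray(); c=cam('scene'); d=cam('top')
for n,cc in(('scene',c),('top',d)):
  for k in robot.tip_of('stone0',n)[:6]:
    w=atz(cc,k['at'],.03)[:2]-T[:2]; a,b=np.cos(T[2]),np.sin(T[2]); print(n,round(k['p'],2),np.round([a*w[0]+b*w[1],-b*w[0]+a*w[1]],3))
"
```

```text
lip in tray [ 0.1097 -0.0002  0.0257] pitch 0.221 dyaw -0.002 F [ 0.1  0.9 -2.1] 0.24374217043028826 19.925
scene 0.6 [0.088 0.012]
scene 0.48 [ 0.096 -0.011]
scene 0.47 [0.064 0.02 ]
scene 0.36 [ 0.097 -0.007]
top 0.42 [0.101 0.007]
top 0.4 [ 0.099 -0.015]
top 0.39 [0.093 0.017]
top 0.39 [ 0.106 -0.018]
```

```bash
python3 -c "
from h import *
path([(.118,.0285,.26,4),(.116,.05,.48,8),(.10,.085,.55,5)])"
```

```text
dp [[-0.08, 0.0, 0.05], [-0.08, 0.0, 0.05], [-0.08, 0.0, 0.05], [-0.08, 0.0, 0.05], [-0.01, 0.0, 0.04], [-0.01, -0.0, 0.05], [-0.01, 0.0, 0.05], [-0.02, -0.0, 0.05], [-0.02, -0.0, 0.05], [-0.02, 0.0, 0.05], [-0.02, -0.0, 0.05], [-0.03, 0.0, 0.05], [-0.01, -0.0, -0.23], [-0.01, 0.0, -0.23], [-0.02, -0.0, -0.23], [-0.02, -0.0, -0.23], [-0.03, 0.0, -0.23]]
rot [[-0.0, -0.08, -0.0], [-0.0, -0.08, -0.0], [-0.0, -0.08, -0.0], [-0.0, -0.08, -0.0], [0.0, -0.23, 0.0], [-0.0, -0.23, -0.0], [0.0, -0.23, 0.0], [-0.0, -0.23, -0.0], [-0.0, -0.23, 0.0], [0.0, -0.23, 0.0], [0.0, -0.23, -0.0], [-0.0, -0.23, 0.0], [0.0, -0.12, -0.0], [0.0, -0.12, 0.0], [-0.0, -0.12, -0.0], [0.0, -0.12, -0.0], [-0.0, -0.12, 0.0]]
```

```bash
python3 -c "
from h import *
path([(.118,.0285,.26,3),(.116,.05,.38,7),(.108,.09,.52,8)])"
```

```text
dp [[-0.1, 0.0, 0.06], [-0.1, 0.0, 0.06], [-0.1, 0.0, 0.07], [-0.01, 0.0, -0.03], [-0.01, 0.0, -0.03], [-0.02, 0.0, -0.03], [-0.02, -0.0, -0.03], [-0.02, -0.0, -0.03], [-0.02, 0.0, -0.03], [-0.03, -0.0, -0.02], [-0.03, 0.0, -0.1], [-0.03, 0.0, -0.1], [-0.04, -0.0, -0.1], [-0.04, -0.0, -0.1], [-0.04, -0.0, -0.1], [-0.05, 0.0, -0.1], [-0.05, -0.0, -0.1], [-0.05, 0.0, -0.1]]
rot [[-0.0, -0.11, -0.0], [-0.0, -0.11, -0.0], [-0.0, -0.11, -0.0], [-0.0, -0.14, 0.0], [0.0, -0.14, -0.0], [0.0, -0.14, 0.0], [-0.0, -0.14, -0.0], [0.0, -0.14, 0.0], [0.0, -0.14, 0.0], [-0.0, -0.14, -0.0], [0.0, -0.15, -0.0], [-0.0, -0.15, 0.0], [-0.0, -0.15, 0.0], [0.0, -0.15, 0.0], [-0.0, -0.15, -0.0], [0.0, -0.15, 0.0], [-0.0, -0.15, -0.0], [-0.0, -0.15, -0.0]]
```

Emit:
servo_tool(dp=[[-0.1,0,0.06],[-0.1,0,0.06],[-0.1,0,0.07],[-0.01,0,-0.03],[-0.01,0,-0.03],[-0.02,0,-0.03],[-0.02,0,-0.03],[-0.02,0,-0.03],[-0.02,0,-0.03],[-0.03,0,-0.02],[-0.03,0,-0.1],[-0.03,0,-0.1],[-0.04,0,-0.1],[-0.04,0,-0.1],[-0.04,0,-0.1],[-0.05,0,-0.1],[-0.05,0,-0.1],[-0.05,0,-0.1],[0,0,0]], rot=[[0,-0.11,0],[0,-0.11,0],[0,-0.11,0],[0,-0.14,0],[0,-0.14,0],[0,-0.14,0],[0,-0.14,0],[0,-0.14,0],[0,-0.14,0],[0,-0.14,0],[0,-0.15,0],[0,-0.15,0],[0,-0.15,0],[0,-0.15,0],[0,-0.15,0],[0,-0.15,0],[0,-0.15,0],[0,-0.15,0],[0,0,0]], jaw=[-1,-1,-1,-1,-1,-1,-1,-1,-1,-1,-1,-1,-1,-1,-1,-1,-1,-1,-1])

```text
time_s: 22.5
eef_pos: [0.576, -0.2948, 0.0325]
tool_rot: [[-0.841, 0.243, 0.484], [0.21, 0.97, -0.121], [-0.499, -0.0, -0.867]]
wrist_force: [0.1, 0.6, -2.9]
grip_width: 0.241
grasp_force: 97.5
```

```bash
python3 -c "
from h import *
tray(); c=cam('scene'); d=cam('top')
cv2.imwrite('pics/p8.png',np.hstack([cv2.resize(c['im'][180:330,150:250],None,fx=4,fy=4,interpolation=2),cv2.resize(d['im'][130:280,320:420],None,fx=4,fy=4,interpolation=2)])[...,::-1])"
```

```text
lip in tray [ 0.1071 -0.0005  0.0903] pitch 0.522 dyaw -0.002 F [ 0.1  0.6 -2.9] 0.2409795766169578 22.5
```

View pics/p8.png

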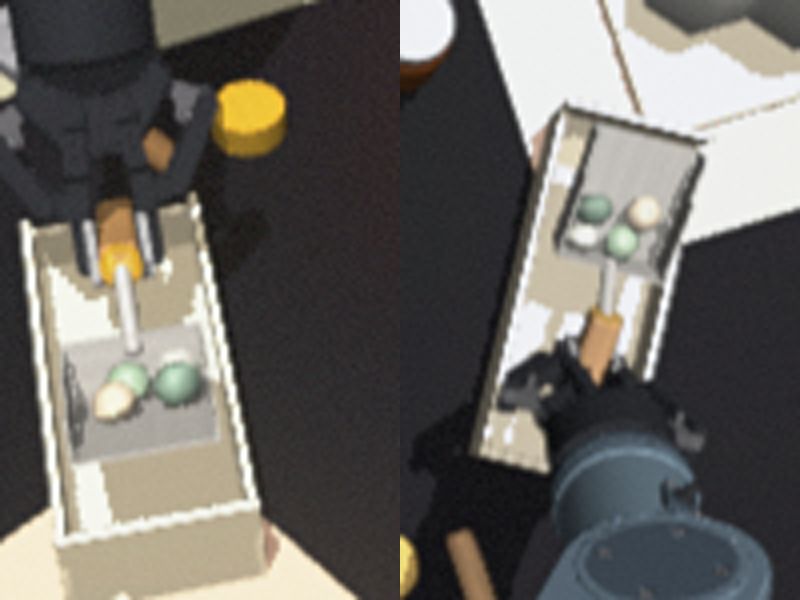

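All four stones sit against the pan's back wall, and the tray is empty. Next I lift and carry them to the bowl.

```bash
sed 's/^def path(wps.*/def pathw(wps,p0=None,R0=None):/; s/for (x,z,pt,n) in wps/for (x,y,z,th,pt,n) in wps/; s/lip(\*tw(x,0),z,T\[2\],pt)/lip(x,y,z,th,pt)/' h.py | sed -n '/^def pathw/,$p' > pw.py; cat pw.py >> h.py; python3 -c "
from h import *
x,y=tw(.105,0)
pathw([(x,y,.25,T[2],.45,11),(.596,-.011,.25,T[2],.40,20)])"
```

```text
dp [[-0.29, 0.0, -0.54], [-0.28, 0.0, -0.55], [-0.28, 0.0, -0.55], [-0.28, 0.0, -0.55], [-0.27, 0.0, -0.55], [-0.27, 0.0, -0.55], [-0.27, 0.0, -0.55], [-0.26, 0.0, -0.56], [-0.26, 0.0, -0.56], [-0.25, 0.0, -0.56], [-0.25, 0.0, -0.56], [0.31, 0.56, -0.16], [0.31, 0.56, -0.16], [0.31, 0.56, -0.16], [0.31, 0.56, -0.16], [0.31, 0.56, -0.16], [0.31, 0.56, -0.16], [0.31, 0.56, -0.16], [0.31, 0.56, -0.16], [0.31, 0.56, -0.16], [0.31, 0.56, -0.16], [0.31, 0.56, -0.16], [0.31, 0.56, -0.15], [0.31, 0.56, -0.15], [0.31, 0.56, -0.15], [0.31, 0.56, -0.15], [0.31, 0.56, -0.15], [0.31, 0.56, -0.15], [0.31, 0.56, -0.15], [0.32, 0.56, -0.15], [0.32, 0.56, -0.15]]
rot [[-0.0, 0.05, -0.0], [-0.0, 0.05, -0.0], [-0.0, 0.05, -0.0], [-0.0, 0.05, -0.0], [-0.0, 0.05, -0.0], [-0.0, 0.05, -0.0], [-0.0, 0.05, -0.0], [-0.0, 0.05, -0.0], [-0.0, 0.05, -0.0], [-0.0, 0.05, -0.0], [-0.0, 0.05, -0.0], [0.0, 0.02, -0.0], [-0.0, 0.02, 0.0], [-0.0, 0.02, -0.0], [0.0, 0.02, 0.0], [0.0, 0.02, -0.0], [0.0, 0.02, 0.0], [-0.0, 0.02, 0.0], [0.0, 0.02, 0.0], [-0.0, 0.02, -0.0], [-0.0, 0.02, 0.0], [0.0, 0.02, -0.0], [0.0, 0.02, 0.0], [-0.0, 0.02, -0.0], [-0.0, 0.02, -0.0], [0.0, 0.02, -0.0], [-0.0, 0.02, -0.0], [0.0, 0.02, 0.0], [-0.0, 0.02, -0.0], [0.0, 0.02, 0.0], [-0.0, 0.02, -0.0]]
```

Emit:
servo_tool(dp=[[-0.15,0,-0.28],[-0.28,0,-0.55],[-0.28,0,-0.55],[-0.28,0,-0.55],[-0.27,0,-0.55],[-0.27,0,-0.55],[-0.27,0,-0.55],[-0.26,0,-0.56],[-0.26,0,-0.56],[-0.25,0,-0.56],[-0.25,0,-0.56],[-0.12,0,-0.28]], rot=[[0,0.05,0],[0,0.05,0],[0,0.05,0],[0,0.05,0],[0,0.05,0],[0,0.05,0],[0,0.05,0],[0,0.05,0],[0,0.05,0],[0,0.05,0],[0,0.05,0],[0,0,0]], jaw=[-1,-1,-1,-1,-1,-1,-1,-1,-1,-1,-1,-1])

```text
time_s: 24.1
eef_pos: [0.5701, -0.2934, 0.2027]
tool_rot: [[-0.871, 0.242, 0.428], [0.217, 0.97, -0.107], [-0.441, -0.001, -0.897]]
wrist_force: [-0.3, -0.6, -2.8]
grip_width: 0.239
grasp_force: 97.3
```

Emit:
servo_tool(dp=[[0.1,0.19,-0.05],[0.21,0.37,-0.1],[0.31,0.56,-0.16],[0.31,0.56,-0.16],[0.31,0.56,-0.16],[0.31,0.56,-0.16],[0.31,0.56,-0.16],[0.31,0.56,-0.16],[0.31,0.56,-0.16],[0.31,0.56,-0.16],[0.31,0.56,-0.15],[0.31,0.56,-0.15],[0.31,0.56,-0.15],[0.31,0.56,-0.15],[0.31,0.56,-0.15],[0.31,0.56,-0.15],[0.31,0.56,-0.15],[0.31,0.56,-0.15],[0.31,0.56,-0.15],[0.2,0.37,-0.1]], rot=[[0,0.02,0],[0,0.02,0],[0,0.02,0],[0,0.02,0],[0,0.02,0],[0,0.02,0],[0,0.02,0],[0,0.02,0],[0,0.02,0],[0,0.02,0],[0,0.02,0],[0,0.02,0],[0,0.02,0],[0,0.02,0],[0,0.02,0],[0,0.02,0],[0,0.02,0],[0,0.02,0],[0,0.02,0],[0,0.02,0]], jaw=[-1,-1,-1,-1,-1,-1,-1,-1,-1,-1,-1,-1,-1,-1,-1,-1,-1,-1,-1,-1])

```text
time_s: 26.6
eef_pos: [0.4758, 0.0007, 0.2065]
tool_rot: [[-0.891, 0.241, 0.385], [0.222, 0.97, -0.095], [-0.397, 0.0, -0.918]]
wrist_force: [0.7, 0.3, -1.5]
grip_width: 0.239
grasp_force: 97.4
```

```bash
python3 -c "
from h import *
s=robot.read_state();R=np.array(s['tool_rot']);print((np.array(s['eef_pos'])-R@np.diag([-1,1,-1.])@OFF).round(4),np.array(s['joint_pos']).round(2))
B=(.594,-.011)
print('--');pathw([(*B,.20,T[2],.2,5),(*B,.13,T[2],-.2,7),(*B,.10,T[2],-1.0,14)])"
```

```text
[ 0.603  -0.031   0.2497] [-0.23 -0.15  2.02 -0.01  0.86 -1.55]
--
dp [[0.23, 0.14, 0.09], [0.22, 0.14, 0.1], [0.2, 0.14, 0.11], [0.19, 0.14, 0.12], [0.18, 0.14, 0.13], [0.04, 0.0, 0.08], [0.02, 0.0, 0.08], [-0.0, -0.0, 0.09], [-0.03, 0.0, 0.09], [-0.05, -0.0, 0.09], [-0.07, 0.0, 0.09], [-0.09, -0.0, 0.08], [-0.05, 0.0, -0.23], [-0.06, -0.0, -0.23], [-0.06, 0.0, -0.23], [-0.07, -0.0, -0.23], [-0.07, -0.0, -0.24], [-0.08, 0.0, -0.24], [-0.08, 0.0, -0.24], [-0.09, -0.0, -0.24], [-0.09, -0.0, -0.25], [-0.09, -0.0, -0.25], [-0.1, 0.0, -0.25], [-0.1, -0.0, -0.26], [-0.1, -0.0, -0.26], [-0.11, 0.0, -0.26]]
rot [[0.0, 0.35, -0.0], [0.0, 0.35, -0.0], [0.0, 0.35, -0.0], [0.0, 0.35, -0.0], [0.0, 0.35, -0.0], [-0.0, 0.48, 0.0], [-0.0, 0.48, 0.0], [0.0, 0.48, -0.0], [-0.0, 0.48, 0.0], [-0.0, 0.48, -0.0], [-0.0, 0.48, 0.0], [0.0, 0.48, -0.0], [0.0, 0.48, -0.0], [-0.0, 0.48, 0.0], [-0.0, 0.48, 0.0], [-0.0, 0.48, -0.0], [0.0, 0.48, -0.0], [-0.0, 0.48, 0.0], [0.0, 0.48, -0.0], [0.0, 0.48, 0.0], [-0.0, 0.48, 0.0], [-0.0, 0.48, -0.0], [0.0, 0.48, 0.0], [0.0, 0.48, 0.0], [-0.0, 0.48, -0.0], [0.0, 0.48, 0.0]]
```

Emit:
servo_tool(dp=[[0.33,0.14,0.05],[0.32,0.14,0.06],[0.3,0.14,0.08],[0.29,0.14,0.1],[0.28,0.14,0.11],[0.04,0,0.08],[0.02,0,0.08],[0,0,0.09],[-0.03,0,0.09],[-0.05,0,0.09],[-0.07,0,0.09],[-0.09,0,0.08],[0,0,0]], rot=[[0,0.35,0],[0,0.35,0],[0,0.35,0],[0,0.35,0],[0,0.35,0],[0,0.48,0],[0,0.48,0],[0,0.48,0],[0,0.48,0],[0,0.48,0],[0,0.48,0],[0,0.48,0],[0,0,0]], jaw=[-1,-1,-1,-1,-1,-1,-1,-1,-1,-1,-1,-1,-1])

```text
time_s: 28.22
eef_pos: [0.4543, 0.0232, 0.1685]
tool_rot: [[-0.95, 0.242, -0.197], [0.237, 0.97, 0.049], [0.203, -0.0, -0.979]]
wrist_force: [-0.3, -0.3, -2.5]
grip_width: 0.241
grasp_force: 97.4
```

Emit:
servo_tool(dp=[[-0.05,0,-0.23],[-0.06,0,-0.23],[-0.06,0,-0.23],[-0.07,0,-0.23],[-0.07,0,-0.24],[-0.08,0,-0.24],[-0.08,0,-0.24],[-0.09,0,-0.24],[-0.09,0,-0.25],[-0.09,0,-0.25],[-0.1,0,-0.25],[-0.1,0,-0.26],[-0.1,0,-0.26],[-0.11,0,-0.26],[0,0,0],[0,0,0]], rot=[[0,0.48,0],[0,0.48,0],[0,0.48,0],[0,0.48,0],[0,0.48,0],[0,0.48,0],[0,0.48,0],[0,0.48,0],[0,0.48,0],[0,0.48,0],[0,0.48,0],[0,0.48,0],[0,0.48,0],[0,0.48,0],[0,0,0],[0,0,0]], jaw=[-1,-1,-1,-1,-1,-1,-1,-1,-1,-1,-1,-1,-1,-1,-1,-1])

```text
time_s: 30.22
eef_pos: [0.5202, 0.0069, 0.2218]
tool_rot: [[-0.517, 0.241, -0.821], [0.129, 0.97, 0.204], [0.846, -0.0, -0.533]]
wrist_force: [-0.6, -0.8, -0.2]
grip_width: 0.242
grasp_force: 97.6
```

```bash
cat > st.py <<'E'
from h import *
s=robot.read_state();R=np.array(s['tool_rot']);print('lip',(np.array(s['eef_pos'])-R@np.diag([-1,1,-1.])@OFF).round(4),np.array(s['joint_pos']).round(2),s['time_s'])
for n in('scene','top'):
  c=cam(n)
  for k in robot.tip_of('stone0',n)[:6]: print(n,round(k['p'],2),(np.array(k['at'])*[560,420]).round(),atz(c,k['at'],.046).round(3)[:2])
E
python3 st.py
```

```text
lip [ 0.5811 -0.0083  0.0988] [-0.22  0.92  0.79  0.03  2.44 -1.53] 30.225
scene 0.65 [297. 217.] [0.57  0.003]
scene 0.54 [291. 210.] [0.543 0.001]
scene 0.22 [294. 189.] [0.478 0.047]
scene 0.17 [401. 267.] [0.817 0.126]
```

```bash
python3 -c "
from h import *
pathw([(.575,-.005,.24,-.235,-.5,10)])"
```

```text
dp [[0.51, 0.0, 0.0], [0.49, 0.0, -0.02], [0.48, 0.0, -0.04], [0.46, 0.0, -0.07], [0.44, 0.0, -0.09], [0.42, 0.0, -0.11], [0.4, 0.0, -0.13], [0.38, 0.0, -0.15], [0.36, 0.0, -0.17], [0.33, 0.0, -0.18]]
rot [[0.01, -0.42, -0.01], [0.01, -0.42, -0.01], [0.01, -0.42, -0.01], [0.01, -0.42, -0.01], [0.01, -0.42, -0.01], [0.01, -0.42, -0.01], [0.01, -0.42, -0.01], [0.01, -0.42, -0.01], [0.01, -0.42, -0.01], [0.01, -0.42, -0.01]]
```

Emit:
servo_tool(dp=[[0.51,0,0],[0.49,0,-0.02],[0.48,0,-0.04],[0.46,0,-0.07],[0.44,0,-0.09],[0.42,0,-0.11],[0.4,0,-0.13],[0.38,0,-0.15],[0.36,0,-0.17],[0.33,0,-0.18],[0,0,0]], rot=[[0,-0.42,0],[0,-0.42,0],[0,-0.42,0],[0,-0.42,0],[0,-0.42,0],[0,-0.42,0],[0,-0.42,0],[0,-0.42,0],[0,-0.42,0],[0,-0.42,0],[0,0,0]], jaw=[-1,-1,-1,-1,-1,-1,-1,-1,-1,-1,-1])

```text
time_s: 31.8
eef_pos: [0.4632, 0.021, 0.3182]
tool_rot: [[-0.85, 0.241, -0.468], [0.211, 0.97, 0.117], [0.482, 0.0, -0.876]]
wrist_force: [-0.1, -0.6, -2.2]
grip_width: 0.243
grasp_force: 97.5
```

```bash
cat >> st.py <<'E'
# non-orange blobs on the bowl floor, seen in each camera
for n in('scene','top'):
  c=cam(n); h=cv2.cvtColor(c['im'],cv2.COLOR_RGB2HSV)
  m=np.zeros(h.shape[:2],np.uint8); poly=np.array([proj(c,[.596+.08*np.cos(t),-.011+.08*np.sin(t),.055]) for t in np.linspace(0,6.28,40)]).astype(int); cv2.fillPoly(m,[poly],1)
  b=(m>0)&((h[...,1]<150)|((h[...,0]>25)&(h[...,0]<100)))
  k,l,sx,ce=cv2.connectedComponentsWithStats(b.astype(np.uint8))
  for i in range(1,k):
    if sx[i,4]>8: print(n,'blob',sx[i].tolist(),c['im'][l==i].mean(0).round())
E
python3 st.py
```

```text
lip [ 0.5743 -0.0066  0.241 ] [-0.21  0.4   1.15  0.02  2.09 -1.53] 31.8
scene 0.57 [289. 209.] [ 0.538 -0.002]
scene 0.53 [298. 216.] [0.568 0.005]
scene blob [283, 205, 10, 9, 69] [218. 203. 186.]
scene blob [293, 212, 10, 9, 72] [187. 193. 161.]
top blob [231, 174, 61, 60, 2686] [58. 64. 69.]
```

```bash
python3 -c "
from h import *
pathw([(.6688,.292,.20,-.2095,0,16)])"
```

```text
dp [[-0.07, 0.77, 0.23], [-0.07, 0.77, 0.24], [-0.07, 0.77, 0.24], [-0.07, 0.77, 0.24], [-0.07, 0.77, 0.24], [-0.07, 0.77, 0.24], [-0.07, 0.77, 0.25], [-0.07, 0.77, 0.25], [-0.07, 0.77, 0.25], [-0.07, 0.77, 0.25], [-0.07, 0.77, 0.26], [-0.07, 0.77, 0.26], [-0.07, 0.77, 0.26], [-0.07, 0.77, 0.26], [-0.06, 0.77, 0.26], [-0.06, 0.77, 0.27]]
rot [[0.0, -0.27, -0.02], [0.0, -0.27, -0.02], [0.0, -0.27, -0.02], [0.0, -0.27, -0.02], [0.0, -0.27, -0.02], [0.0, -0.27, -0.02], [0.0, -0.27, -0.02], [0.0, -0.27, -0.02], [0.0, -0.27, -0.02], [0.0, -0.27, -0.02], [0.0, -0.27, -0.02], [0.0, -0.27, -0.02], [0.0, -0.27, -0.02], [0.0, -0.27, -0.02], [0.0, -0.27, -0.02], [0.0, -0.27, -0.02]]
```

Emit:
servo_tool(dp=[[-0.07,0.77,0.23],[-0.07,0.77,0.24],[-0.07,0.77,0.24],[-0.07,0.77,0.24],[-0.07,0.77,0.24],[-0.07,0.77,0.24],[-0.07,0.77,0.25],[-0.07,0.77,0.25],[-0.07,0.77,0.25],[-0.07,0.77,0.25],[-0.07,0.77,0.26],[-0.07,0.77,0.26],[-0.07,0.77,0.26],[-0.07,0.77,0.26],[-0.06,0.77,0.26],[-0.06,0.77,0.27],[0,0,0]], rot=[[0,-0.27,-0.02],[0,-0.27,-0.02],[0,-0.27,-0.02],[0,-0.27,-0.02],[0,-0.27,-0.02],[0,-0.27,-0.02],[0,-0.27,-0.02],[0,-0.27,-0.02],[0,-0.27,-0.02],[0,-0.27,-0.02],[0,-0.27,-0.02],[0,-0.27,-0.02],[0,-0.27,-0.02],[0,-0.27,-0.02],[0,-0.27,-0.02],[0,-0.27,-0.02],[0,0,0]], jaw=[-1,-1,-1,-1,-1,-1,-1,-1,-1,-1,-1,-1,-1,-1,-1,-1,-1])

```text
time_s: 34.22
eef_pos: [0.5332, 0.3221, 0.2132]
tool_rot: [[-0.979, 0.204, 0.009], [0.204, 0.979, 0.006], [-0.008, 0.008, -1.0]]
wrist_force: [0.2, -0.4, -2.3]
grip_width: 0.245
grasp_force: 97.4
```

```bash
python3 st.py; python3 -c "
from h import *
p,R=lip(.6688,.292,.02,-.2095,0); plan(p,R,8)
# colour of blue box / lever red ball seen top+scene
for n in('top','scene'):
  c=cam(n); h=cv2.cvtColor(c['im'],cv2.COLOR_RGB2HSV); m=((h[...,0]<5)|(h[...,0]>174))&(h[...,1]>200)&(h[...,2]>90)
  k,l,st,ce=cv2.connectedComponentsWithStats(m.astype(np.uint8))
  for i in range(1,k):
    if st[i,4]>15: print(n,st[i].tolist(),ce[i].round(1),atz(c,(ce[i]+.5)/[560,420],.113).round(4))
  for P in((-.15,-.0515,.113),): 
    for th in(-.15,-.2,-.25,-.3,-.35): print(th,proj(c,[.596-.15*np.cos(th)+.0515*np.sin(th),-.011-.15*np.sin(th)-.0515*np.cos(th),.113]).round(1))
"
```

```text
lip [0.6679 0.2941 0.2019] [ 0.36  0.37  1.33  0.    1.43 -1.  ] 34.225
scene 0.63 [289. 212.] [ 0.546 -0.006]
scene 0.58 [299. 216.] [0.569 0.009]
top 0.51 [275. 184.] [ 0.65  -0.047]
top 0.49 [260. 220.] [ 0.552 -0.008]
top 0.47 [258. 212.] [ 0.574 -0.001]
top 0.4 [260. 178.] [ 0.667 -0.006]
scene blob [283, 205, 10, 9, 69] [218. 203. 186.]
scene blob [293, 212, 10, 9, 71] [187. 193. 162.]
top blob [255, 177, 10, 10, 78] [152. 153. 129.]
top blob [270, 176, 9, 9, 64] [189. 172. 151.]
top blob [254, 206, 10, 10, 79] [186. 183. 150.]
top blob [258, 218, 9, 10, 75] [212. 195. 174.]
rot/row [0.01, 0.011, 0.001]
dp [[0.01, -0.01, 0.91], [0.01, -0.01, 0.91], [0.01, -0.01, 0.91], [0.01, -0.0, 0.91], [0.01, -0.0, 0.91], [0.01, -0.0, 0.91], [0.0, -0.0, 0.91], [0.0, -0.0, 0.91]]
-0.15 [272.4 262.9]
-0.2 [269.2 263.4]
-0.25 [266.1 263.7]
-0.3 [262.9 263.9]
-0.35 [259.8 263.9]
scene [264, 160, 9, 9, 60] [268.2 163.6] [ 0.431  -0.0026  0.113 ]
scene [301, 160, 27, 17, 235] [314.1 168.5] [0.5008 0.0894 0.113 ]
-0.15 [257.1 170.3]
-0.2 [259.7 169.1]
-0.25 [262.4 168. ]
-0.3 [265.2 167. ]
-0.35 [268.  166.1]
```

Emit:
servo_tool(dp=[[0.01,-0.01,0.91],[0.01,-0.01,0.91],[0.01,-0.01,0.91],[0.01,0,0.91],[0.01,0,0.91],[0.01,0,0.91],[0,0,0.91],[0,0,0.8],[0,0,0.25],[0,0,0.2],[0,0,0.12],[0,0,0.1],[0,0,0]], rot=[[0,0,0],[0.01,0.01,0],[0.01,0.01,0],[0.01,0.01,0],[0.01,0.01,0],[0.01,0.01,0],[0.01,0.01,0],[0,0,0],[0,0,0],[0,0,0],[0,0,0],[0,0,0],[0,0,0]], jaw=[-1,-1,-1,-1,-1,-1,-1,-1,-1,-1,-1,-1,-1])

```text
time_s: 36.25
eef_pos: [0.5345, 0.3217, 0.0192]
tool_rot: [[-0.979, 0.206, 0.004], [0.206, 0.979, 0.001], [-0.004, 0.002, -1.0]]
wrist_force: [0.5, -0.3, -1.1]
grip_width: 0.24
grasp_force: 97.5
```

```bash
python3 -c "
from h import *
s=robot.read_state();R=np.array(s['tool_rot']);print('lip',(np.array(s['eef_pos'])-R@np.diag([-1,1,-1.])@OFF).round(4),R.round(4),s['wrist_force'])"
```

```text
lip [0.6692 0.2934 0.0073] [[-0.9786  0.2059  0.0045]
 [ 0.2059  0.9786  0.0014]
 [-0.0041  0.0023 -1.    ]] [ 0.53846099 -0.2980151  -1.09087612]
```

Emit:
servo_tool(dp=[[0,0,0.05],[0,0,0],[0,0,0],[0,0,0],[0,0,0],[0,0,-0.4],[0,0,-0.7],[0,0,-0.9],[0,0,-0.9],[0,0,-0.9],[0,0,-0.9],[0,0,-0.9],[0,0,-0.9]], rot=[[0,0,0],[0,0,0],[0,0,0],[0,0,0],[0,0,0],[0,0,0],[0,0,0],[0,0,0],[0,0,0],[0,0,0],[0,0,0],[0,0,0],[0,0,0]], jaw=[-1,1,1,1,1,1,1,1,1,1,1,1,1])

```text
time_s: 37.88
eef_pos: [0.534, 0.3215, 0.1827]
tool_rot: [[-0.979, 0.206, 0.006], [0.206, 0.979, 0.002], [-0.005, 0.003, -1.0]]
wrist_force: [-0.1, -0.5, -0.8]
grip_width: 0.998
grasp_force: 0.0
```

```bash
python3 -c "
from h import *
for n in('wrist','top','scene'):
  c=cam(n)
  for k,z in(('scoop',.006),('scoop_lip',.006),('scoop_grip',.074),('speed_lever_tip',.113)):
    for d in robot.tip_of(k,n)[:2]: print(n,k,round(d['p'],2),(np.array(d['at'])*[560,420]).round(1),atz(c,d['at'],z).round(3))
  h=cv2.cvtColor(c['im'],cv2.COLOR_RGB2HSV); m=((h[...,0]<7)|(h[...,0]>172))&(h[...,1]>170)&(h[...,2]>70)
  k,l,st,ce=cv2.connectedComponentsWithStats(m.astype(np.uint8))
  for i in range(1,k):
    if st[i,4]>12: print(n,'red',st[i].tolist(),ce[i].round(1),atz(c,(ce[i]+.5)/[560,420],.113).round(4))
"
```

```text
wrist scoop 0.56 [287.7 257.8] [0.631 0.303 0.006]
wrist scoop_lip 0.67 [286.5 287.4] [0.667 0.294 0.006]
wrist scoop_grip 0.65 [286.8 188.8] [0.535 0.322 0.074]
wrist red [35, 33, 81, 93, 3830] [75.2 78.7] [0.421  0.1982 0.113 ]
top scoop 0.87 [151.4 192. ] [0.633 0.298 0.006]
top scoop_lip 0.68 [363.2 209.1] [ 0.585 -0.298  0.006]
top scoop_lip 0.65 [154.5 181.8] [0.662 0.29  0.006]
top scoop_grip 0.87 [133.4 220.4] [0.549 0.323 0.074]
top speed_lever_tip 0.65 [260.  262.7] [ 0.44  -0.009  0.113]
top red [257, 259, 9, 9, 64] [261.  262.8] [ 0.439  -0.0121  0.113 ]
top red [193, 261, 20, 29, 436] [202.2 274.5] [0.4103 0.1342 0.113 ]
scene scoop 0.68 [400.9 263.5] [0.783 0.16  0.006]
scene scoop 0.6 [405.3 208.8] [0.638 0.289 0.006]
scene scoop_lip 0.89 [413.2 213.1] [0.66  0.296 0.006]
scene scoop_grip 0.67 [393.4 160.1] [0.523 0.325 0.074]
scene speed_lever_tip 0.45 [267.7 164.1] [ 0.43  -0.005  0.113]
scene red [264, 159, 9, 10, 68] [268.1 163.6] [ 0.431  -0.0028  0.113 ]
scene red [301, 160, 28, 18, 263] [314.2 168.5] [0.5009 0.0896 0.113 ]
```

```bash
python3 -c "
from h import *
plan([.45,.02,.28],rpose(-.24),16)
c=cam('top'); h=cv2.cvtColor(c['im'],cv2.COLOR_RGB2HSV); r=h[225:275,225:280]
m=(r[...,0]>45)&(r[...,0]<85)&(r[...,1]>90)&(r[...,2]>70)
k,l,st,ce=cv2.connectedComponentsWithStats(m.astype(np.uint8))
for i in range(1,k): 
  u=ce[i]+[225,225]; print('green',st[i,4],u.round(1),[atz(c,(u+.5)/[560,420],z).round(4)[:2].tolist() for z in(.03,.055)])
# bowl rim outline -> centre
o=((h[...,0]>5)&(h[...,0]<22)&(h[...,1]>150)).astype(np.uint8); k,l,st,ce=cv2.connectedComponentsWithStats(o)
cs,_=cv2.findContours(o[120:260,200:320],cv2.RETR_EXTERNAL,cv2.CHAIN_APPROX_NONE); q=max(cs,key=cv2.contourArea); e=cv2.fitEllipse(q); print(e, atz(c,(np.array(e[0])+[200.5,120.5])/[560,420],.12).round(4), [proj(c,[.596+a,-.011+b,.12]).round(1).tolist() for a,b in((.1,0),(-.1,0),(0,.1),(0,-.1))])
"
```

```text
rot/row [0.001, 0.002, 0.017]
dp [[0.05, -0.78, -0.25], [0.05, -0.78, -0.25], [0.05, -0.78, -0.25], [0.04, -0.78, -0.25], [0.04, -0.78, -0.25], [0.04, -0.78, -0.25], [0.04, -0.78, -0.25], [0.04, -0.78, -0.25], [0.04, -0.78, -0.25], [0.03, -0.78, -0.25], [0.03, -0.78, -0.25], [0.03, -0.78, -0.25], [0.03, -0.78, -0.25], [0.03, -0.78, -0.25], [0.03, -0.78, -0.25], [0.03, -0.78, -0.25]]
green 15 [250.9 246.3] [[0.4798, 0.0162], [0.4799, 0.0153]]
((60.663291931152344, 81.40805053710938), (77.83167266845703, 78.62057495117188), 94.16072082519531) [ 0.593  -0.0112  0.12  ] [[261.2, 161.7], [261.0, 240.5], [221.4, 200.7], [300.6, 200.8]]
```

Emit:
servo_tool(dp=[[0.04,-0.78,-0.25],[0.04,-0.78,-0.25],[0.04,-0.78,-0.25],[0.04,-0.78,-0.25],[0.04,-0.78,-0.25],[0.04,-0.78,-0.25],[0.04,-0.78,-0.25],[0.04,-0.78,-0.25],[0.04,-0.78,-0.25],[0.03,-0.78,-0.25],[0.03,-0.78,-0.25],[0.03,-0.78,-0.25],[0.03,-0.78,-0.25],[0.03,-0.78,-0.25],[0.03,-0.78,-0.25],[0.03,-0.78,-0.25],[0,0,0]], rot=[[0,0,0.02],[0,0,0.02],[0,0,0.02],[0,0,0.02],[0,0,0.02],[0,0,0.02],[0,0,0.02],[0,0,0.02],[0,0,0.02],[0,0,0.02],[0,0,0.02],[0,0,0.02],[0,0,0.02],[0,0,0.02],[0,0,0],[0,0,0],[0,0,0]], jaw=[1,1,1,1,1,1,1,1,1,1,1,1,1,1,1,1,1])

```text
time_s: 40.8
eef_pos: [0.4497, 0.0191, 0.2801]
tool_rot: [[-0.971, 0.241, 0.005], [0.241, 0.971, 0.001], [-0.005, 0.002, -1.0]]
wrist_force: [-1.2, 0.1, 0.2]
grip_width: 1.0
grasp_force: 0.0
```

```bash
cat > lv.py <<'E'
from h import *
c=cam('wrist'); h=cv2.cvtColor(c['im'],cv2.COLOR_RGB2HSV)
def blobs(m,n,mn,zs):
  k,l,st,ce=cv2.connectedComponentsWithStats(m.astype(np.uint8))
  for i in range(1,k):
    if st[i,4]>mn: print(n,st[i].tolist(),ce[i].round(1),[atz(c,(ce[i]+.5)/[560,420],z).round(4)[:2].tolist() for z in zs])
blobs(((h[...,0]<7)|(h[...,0]>172))&(h[...,1]>170)&(h[...,2]>70),'red',25,(.118,.123,.132))
blobs((h[...,0]>45)&(h[...,0]<88)&(h[...,1]>90)&(h[...,2]>70),'green',20,(.03,.055))
m=((h[...,0]>100)&(h[...,0]<125)&(h[...,1]>150)).astype(np.uint8)
cs,_=cv2.findContours(m,cv2.RETR_EXTERNAL,cv2.CHAIN_APPROX_NONE)
for q in cs:
  if cv2.contourArea(q)>400: print('blue',cv2.contourArea(q),cv2.approxPolyDP(q,5,True).reshape(-1,2).tolist())
th=-.234
for P in((-.15,0,.052),(-.15,0,.132)): print('pivot/upright px',proj(c,[.593+np.cos(th)*P[0],-.0112+np.sin(th)*P[0],P[2]]).round(1))
for P in((-.205,.055,.03),(-.205,-.055,.03)): print(proj(c,[.593+np.cos(th)*P[0]-np.sin(th)*P[1],-.0112+np.sin(th)*P[0]+np.cos(th)*P[1],P[2]]).round(1))
E
python3 lv.py
```

```text
red [357, 64, 52, 70, 2171] [382.8  98.9] [[0.4007, 0.1265], [0.4004, 0.1252], [0.3999, 0.1228]]
red [243, 164, 25, 25, 507] [255.1 175.8] [[0.4435, -0.0115], [0.4426, -0.0108], [0.441, -0.0096]]
red [299, 190, 24, 13, 139] [312.6 195.5] [[0.4776, 0.0404], [0.4762, 0.0403], [0.4737, 0.0402]]
green [287, 191, 9, 14, 112] [290.9 197.9] [[0.4985, 0.0134], [0.4918, 0.0147]]
blue 1317.5 [[226, 218], [228, 235], [254, 215], [284, 207], [326, 213], [355, 233], [348, 205], [314, 206], [306, 200], [232, 208]]
blue 1981.0 [[245, 131], [247, 164], [260, 161], [263, 140], [317, 139], [315, 183], [332, 187], [332, 127]]
pivot/upright px [289.7 161. ]
pivot/upright px [290.3 174.2]
[334.6 112.6]
[243.8 113.3]
```

Emit:
servo_tool(dp=[[0,-0.62,0],[0,-0.61,0],[0,0,0],[0,0,0.9],[0,0,0.9],[0,0,0.9],[0,0,0.9],[0,0,0.9],[0,0,0.9],[0,0,0.9],[0,0,0.9],[0,0,0.9],[0,0,0.5],[0,0,0]], rot=[[0,0,-0.04],[0,0,-0.04],[0,0.04,0],[0,0,0],[0,0,0],[0,0,0],[0,0,0],[0,0,0],[0,0,0],[0,0,0],[0,0,0],[0,0,0],[0,0,0],[0,0,0]], jaw=[1,1,1,1,1,1,1,1,1,1,1,1,1,1], force=30)

```text
time_s: 42.6
eef_pos: [0.4419, -0.0083, 0.0637]
tool_rot: [[-0.973, 0.229, -0.002], [0.229, 0.973, 0.003], [0.003, 0.003, -1.0]]
wrist_force: [0.1, 0.3, 0.6]
grip_width: 0.998
grasp_force: 0.0
```

Emit:
servo_tool(dp=[[0,0,0],[0,0,0],[0,0,0],[0,0,0],[0,0,0]], rot=[[0,0,0],[0,0,0],[0,0,0],[0,0,0],[0,0,0]], jaw=[-1,-1,-1,-1,-1], force=30)

```text
time_s: 43.22
eef_pos: [0.4429, -0.0091, 0.0654]
tool_rot: [[-0.973, 0.23, 0.001], [0.23, 0.973, 0.002], [-0.0, 0.002, -1.0]]
wrist_force: [-1.7, 1.7, 8.3]
grip_width: 0.29
grasp_force: 26.6
```

```bash
python3 lv.py | grep -v blue
```

```text
red [477, 26, 83, 139, 8109] [523.   94.2] [[0.392, 0.09], [0.3914, 0.0867], [0.3903, 0.0809]]
red [255, 253, 66, 68, 3492] [287.4 286.1] [[0.4469, -0.0092], [0.4442, -0.0085], [0.4392, -0.0074]]
red [360, 278, 42, 25, 427] [380.9 288.6] [[0.457, 0.0285], [0.4539, 0.0276], [0.4482, 0.0261]]
pivot/upright px [341.2 219.2]
pivot/upright px [374.1 287.9]
[429.4 122.9]
[250.  122.3]
```

Emit:
servo_tool(dp=[[0,0.22,-0.09],[0,0.22,-0.07],[0,0.22,-0.05],[0,0.22,-0.04],[0,0.22,-0.02],[0,0.22,-0.01],[0,0,0],[0,0,0]], rot=[[0,0,0],[0,0,0],[0,0,0],[0,0,0],[0,0,0],[0,0,0],[0,0,0],[0,0,0]], jaw=[-1,-1,-1,-1,-1,-1,-1,-1], force=30)

```text
time_s: 44.28
eef_pos: [0.4515, 0.0219, 0.073]
tool_rot: [[-0.973, 0.229, 0.003], [0.229, 0.973, 0.0], [-0.003, 0.001, -1.0]]
wrist_force: [-0.8, -2.4, 8.4]
grip_width: 0.28
grasp_force: 30.7
```

```bash
python3 lv.py | grep -v blue
```

```text
red [419, 27, 95, 134, 7928] [466.9  93.6] [[0.3963, 0.1051], [0.3958, 0.1027], [0.395, 0.0982]]
red [256, 248, 65, 68, 3472] [288.  281.7] [[0.4575, 0.0217], [0.4548, 0.0223], [0.45, 0.0234]]
green [279, 315, 18, 3, 41] [287.3 316.3] [[0.5329, 0.0039], [0.5163, 0.0077]]
pivot/upright px [287.3 213.3]
pivot/upright px [287.2 275.6]
[374.5 120.2]
[200.5 119.5]
```

Emit:
servo_tool(dp=[[0,0,0],[0,0,0],[0,0,0],[0,0,0],[0,0,-0.4],[0,0,-0.8],[0,0,-0.9],[0,0,-0.9],[0,0,-0.9],[0,0,-0.9],[0,0,-0.9],[0,0,-0.9],[0,0,-0.9],[0,0,0]], rot=[[0,0,0],[0,0,0],[0,0,0],[0,0,0],[0,0,0],[0,0,0],[0,0,0],[0,0,0],[0,0,0],[0,0,0],[0,0,0],[0,0,0],[0,0,0],[0,0,0]], jaw=[1,1,1,1,1,1,1,1,1,1,1,1,1,1])

```text
time_s: 46.08
eef_pos: [0.4511, 0.0225, 0.261]
tool_rot: [[-0.973, 0.229, 0.004], [0.229, 0.973, 0.002], [-0.003, 0.002, -1.0]]
wrist_force: [0.6, 0.4, 0.1]
grip_width: 0.999
grasp_force: 0.0
```

```bash
python3 lv.py
python3 - <<'E'
from h import *
c=cam('wrist'); g=cv2.cvtColor(c['im'],cv2.COLOR_RGB2HSV)
for n,k in(('scene','speed_lever_tip'),('wrist','speed_lever_tip'),('scene','scoop'),('scene','scoop_grip')):
    c=cam(n)
    for d in robot.tip_of(k,n)[:1]: print(n,k,round(d['p'],2),(np.array(d['at'])*[560,420]).round(1),atz(c,d['at'],.132 if k[1]=='p' else .006).round(3))
c=cam('scene'); print('expected upright in scene',proj(c,[.4471,.0236,.132]).round(1))
E
```

```text
red [358, 64, 54, 72, 2368] [384.7  99.6] [[0.4008, 0.1259], [0.4005, 0.1246], [0.4, 0.1221]]
red [274, 167, 27, 28, 589] [287.  180.3] [[0.4529, 0.0231], [0.4518, 0.0234], [0.4499, 0.0238]]
red [296, 194, 25, 14, 154] [310.  199.8] [[0.477, 0.0405], [0.4756, 0.0405], [0.473, 0.0405]]
green [283, 195, 9, 15, 117] [287.1 202.6] [[0.4993, 0.0125], [0.4923, 0.0141]]
blue 1467.5 [[355, 219], [348, 210], [268, 205], [224, 213], [221, 237], [253, 218], [290, 211], [326, 219], [354, 240]]
blue 2494.5 [[241, 130], [244, 193], [257, 188], [255, 145], [292, 140], [319, 145], [318, 185], [302, 187], [330, 192], [331, 128]]
pivot/upright px [286.6 163.5]
pivot/upright px [286.5 177.9]
[334.2 113.3]
[239.2 113. ]
scene speed_lever_tip 0.59 [277.7 161. ] [0.452 0.011 0.132]
wrist speed_lever_tip 0.58 [284.6 183.1] [0.448 0.021 0.132]
scene scoop 0.91 [408.4 206.5] [0.634 0.302 0.006]
scene scoop_grip 0.72 [396.5 163.8] [0.474 0.387 0.006]
expected upright in scene [281.1 158.6]
```

```bash
python3 -c "
from rig import robot
print(robot.job_done())"
```

```text
the job is handed in; nothing more can be done
None
```

I handed the job in at about 46 s: all four stones are in the bowl, the scoop is flat on its board, and the lever stands upright within about 1 mm of the green mark in my last check (no verdict was returned).

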